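Close up the specimen row, shut its guard and torque the knob

TASK

Take the steel check weight off the cream bed and stand it in the middle of the round cork mat. Load every specimen holder lying on the bench onto the bed, rib end towards the robot, in one closed row: each pushed back flat against the rear fence and butted flush against its neighbour, the first against the steel datum block, with no gaps. Only when the row is complete, press the hinged guard flap down until its detent holds it shut, and then turn the torque knob clockwise until it has clicked past its detent. Leave the rest alone.

Things in the scene. Friction and masses are not known exactly. Their poses are not given: they have to be found in the camera images.
- station: fixed cream specimen bed of a fabric tester, plate 150 (x) x 386 (y) x 12 mm. Origin: centre of its underside on the table; x away from the robot, y left along the row, z up. In its frame, mm: rear fence front face x = 60, top z = 40; at the left end a low steel datum block (z 12 to 34), right face y = 93; beyond it the knob housing (x -65 to 65, y 129 to 193, top z = 57)
- datum (a point): foot of the datum block's right face, (5, 93, 12) in the station's frame, axes as the station's. The row starts here: the first holder's origin is 32 mm to the right (-y) of this point, each next one 64 mm further right; its x and z are this point's when the holder touches the fence and lies on the bed. Room for four
- holder1: specimen holder: black plastic slab 110 long (its x) x 64 wide (its y) x 22 mm thick, about 0.2 kg, weighted to balance at its rib, with a round cloth specimen on the rear half of its top and an upright grip rib on the front half. Origin: centre of the underside; z up; +x points from rib end to specimen end. Three or four of four identical holders are present; any order in the row.
- rib1 (a point): centre of holder1's grip rib (44 along x, 14 thick along y, from 22 to 50 mm above the underside); 28 mm towards -x from the holder's centre, 36 mm above its underside; axes as the holder's. Grip it across its 14 mm, fingertips above the slab. In a closed row ribs stand 64 mm apart
- holder2: specimen holder: black plastic slab 110 long (its x) x 64 wide (its y) x 22 mm thick, about 0.2 kg, weighted to balance at its rib, with a round cloth specimen on the rear half of its top and an upright grip rib on the front half. Origin: centre of the underside; z up; +x points from rib end to specimen end. Like holder1.
- rib2 (a point): centre of holder2's grip rib (44 along x, 14 thick along y, from 22 to 50 mm above the underside); 28 mm towards -x from the holder's centre, 36 mm above its underside; axes as the holder's. Grip it across its 14 mm, fingertips above the slab. In a closed row ribs stand 64 mm apart
- holder3: specimen holder: black plastic slab 110 long (its x) x 64 wide (its y) x 22 mm thick, about 0.2 kg, weighted to balance at its rib, with a round cloth specimen on the rear half of its top and an upright grip rib on the front half. Origin: centre of the underside; z up; +x points from rib end to specimen end. Like holder1.
- rib3 (a point): centre of holder3's grip rib (44 along x, 14 thick along y, from 22 to 50 mm above the underside); 28 mm towards -x from the holder's centre, 36 mm above its underside; axes as the holder's. Grip it across its 14 mm, fingertips above the slab. In a closed row ribs stand 64 mm apart
- holder4: specimen holder: black plastic slab 110 long (its x) x 64 wide (its y) x 22 mm thick, about 0.2 kg, weighted to balance at its rib, with a round cloth specimen on the rear half of its top and an upright grip rib on the front half. Origin: centre of the underside; z up; +x points from rib end to specimen end. Like holder1.
- rib4 (a point): centre of holder4's grip rib (44 along x, 14 thick along y, from 22 to 50 mm above the underside); 28 mm towards -x from the holder's centre, 36 mm above its underside; axes as the holder's. Grip it across its 14 mm, fingertips above the slab. In a closed row ribs stand 64 mm apart
- weight: steel check weight left standing on the bed, to go on the cork mat: disc 60 mm across and 24 mm thick with an upright round grip knob on top, 26 mm across, from 24 to 56 mm above the underside; 0.45 kg. Origin: centre of the underside, z up
- mat: round cork mat on the bench, 90 mm across, 4 mm thick, fixed; origin: centre of its underside, z up
- flap (a joint): aluminium guard flap on the fence; 0 = shut, grows as it opens, to 1.25 rad; starts 0.85 to 1.15, when its lip overhangs the rear 25 to 40 mm of the seats (slide holders in from the front). A weak spring keeps it open. Pressed down on its upper face it meets a detent from 0.3 rad, takes about 10 N near the lip, snaps through at 0.15, then is held shut at 0
- flap_lip (a point): point on the flap's upper face, middle of its length, 47 mm from the hinge line: a good place to press. Axes turn with the flap: x towards the hinge, y along it, z out of the upper face (up when shut). Flap plate: 252 mm long, 5 mm thick, 58 mm from hinge to lip; shut, it is level over the rear of the row, 8 mm above the slabs, and its lip clears the ribs by 12 mm
- flap_hinge (a point): middle of the flap's hinge line, fixed on the station at (68.5, -36.5, 44.5) mm in its frame; axes as the station's (hinge along y; the flap lies to -x of it when shut)
- knob (a joint): torque knob on the housing; 0 = fully anticlockwise, grows clockwise seen from above, stop at 1.3 rad; starts 0 to 0.25. A sprung detent resists (up to about 0.15 N m) from 0.45 rad, is passed at 0.75, and the knob then goes on to 1.05 or more; released short of 0.75 it is pushed back. Well past its click means about 1.2
- knob_grip (a point): on the knob's upright axis, 28 mm above its base, inside its black grip bar (56 long, 14 thick, from 10 to 36 mm above the base; base disc 48 mm across). x axis along the bar, z up; at joint 0 the bar's x is 0.6 rad anticlockwise of the station's x
- cone1: bystander, leave alone: red cone with a black wire spindle, 60 mm across, 160 mm tall. Origin: underside
- cone2: bystander, leave alone: another red cone spindle. Origin: underside
- cone3: bystander, leave alone: another red cone spindle. Origin: underside
- tiles: bystander, leave alone: stack of cork tiles 80 x 80 x 48 mm. Origin: underside
- beaker: bystander, leave alone: white plastic beaker 70 mm across, 90 mm tall. Origin: underside
- brush: bystander, leave alone: lint brush lying on the bench. Origin: underside
There are look-alikes about, which are no part of the job. What is shaped like the holder2 but orange is not meant. What is shaped like the holder1 but green or orange is not meant.

How it is judged:
On the way, in this order (a step that is already met when the one before it is completed fails the run):
1. all holders present stand in one closed row against fence and datum block, the flap still open and the knob not yet turned (x of holder1 in the frame of station between 0.0015 and 0.0075 m and z of each of holder1, holder2, holder3, holder4 in the frame of station below 0.016 m and angle between each of holder1, holder2, holder3, holder4's own z axis and vertical below 0.06 rad and angle between the x axis of each of holder1, holder2, holder3, holder4 and the x axis of station, either way round below 0.06 rad and x of each of rib1, rib2, rib3, rib4 in the frame of station below -0.015 m and (y of holder1 in the frame of station between 0.0575 and 0.066 m or y of holder2 in the frame of holder1 between 0.0615 and 0.0675 m or y of holder3 in the frame of holder1 between 0.0615 and 0.0675 m or y of holder4 in the frame of holder1 between 0.0615 and 0.0675 m) and x of holder2 in the frame of station between 0.0015 and 0.0075 m and (y of holder2 in the frame of station between 0.0575 and 0.066 m or y of holder1 in the frame of holder2 between 0.0615 and 0.0675 m or y of holder3 in the frame of holder2 between 0.0615 and 0.0675 m or y of holder4 in the frame of holder2 between 0.0615 and 0.0675 m) and x of holder3 in the frame of station between 0.0015 and 0.0075 m and (y of holder3 in the frame of station between 0.0575 and 0.066 m or y of holder1 in the frame of holder3 between 0.0615 and 0.0675 m or y of holder2 in the frame of holder3 between 0.0615 and 0.0675 m or y of holder4 in the frame of holder3 between 0.0615 and 0.0675 m) and x of holder4 in the frame of station between 0.0015 and 0.0075 m and (y of holder4 in the frame of station between 0.0575 and 0.066 m or y of holder1 in the frame of holder4 between 0.0615 and 0.0675 m or y of holder2 in the frame of holder4 between 0.0615 and 0.0675 m or y of holder3 in the frame of holder4 between 0.0615 and 0.0675 m) and value of joint flap above 0.5 rad and value of joint knob below 0.6 rad), for 0.2 s.
2. the guard flap is pressed shut into its detent, the knob not yet turned (value of joint flap below 0.06 rad and value of joint knob below 0.6 rad), for 0.2 s.
3. the knob has clicked past its detent (value of joint knob above 0.98 rad), for 0.2 s.
At the end, for the whole second after the job is handed in: Holders flat on the bed, rib end to the robot, square within 0.06 rad, within 2.5 mm of the fence, gap to datum block or left neighbour under 3.5 mm; flap shut (below 0.06 rad), knob past its click (above 0.98 rad), weight upright on the mat, centre within 20 mm, all at rest (x of holder1 in the frame of station between 0.0015 and 0.0075 m and z of each of holder1, holder2, holder3, holder4 in the frame of station below 0.016 m and angle between each of holder1, holder2, holder3, holder4's own z axis and vertical below 0.06 rad and angle between the x axis of each of holder1, holder2, holder3, holder4 and the x axis of station, either way round below 0.06 rad and x of each of rib1, rib2, rib3, rib4 in the frame of station below -0.015 m and (y of holder1 in the frame of station between 0.0575 and 0.066 m or y of holder2 in the frame of holder1 between 0.0615 and 0.0675 m or y of holder3 in the frame of holder1 between 0.0615 and 0.0675 m or y of holder4 in the frame of holder1 between 0.0615 and 0.0675 m) and x of holder2 in the frame of station between 0.0015 and 0.0075 m and (y of holder2 in the frame of station between 0.0575 and 0.066 m or y of holder1 in the frame of holder2 between 0.0615 and 0.0675 m or y of holder3 in the frame of holder2 between 0.0615 and 0.0675 m or y of holder4 in the frame of holder2 between 0.0615 and 0.0675 m) and x of holder3 in the frame of station between 0.0015 and 0.0075 m and (y of holder3 in the frame of station between 0.0575 and 0.066 m or y of holder1 in the frame of holder3 between 0.0615 and 0.0675 m or y of holder2 in the frame of holder3 between 0.0615 and 0.0675 m or y of holder4 in the frame of holder3 between 0.0615 and 0.0675 m) and x of holder4 in the frame of station between 0.0015 and 0.0075 m and (y of holder4 in the frame of station between 0.0575 and 0.066 m or y of holder1 in the frame of holder4 between 0.0615 and 0.0675 m or y of holder2 in the frame of holder4 between 0.0615 and 0.0675 m or y of holder3 in the frame of holder4 between 0.0615 and 0.0675 m) and value of joint flap below 0.06 rad and value of joint knob above 0.98 rad and linear speed of each of holder1, holder2, holder3, holder4, weight below 0.02 m/s and horizontal distance between weight and mat below 0.02 m and z of weight in the frame of mat below 0.009 m and angle between weight's own z axis and vertical below 0.1 rad); the robot touches nothing.
It fails at once if a bystander is pushed more than 50 mm (distance of any of cone1, cone2, cone3, tiles, beaker, brush from where it was at the start of the episode above 0.05 m).
It fails at once if a bystander is tipped over (angle between any of cone1, cone2, cone3, tiles, beaker's own z axis and vertical above 0.5 rad).
Of holder1, holder2, holder3, holder4 only 3 to 4 are there at a start; the rules pass over those that are not, and their reading is None.
At some moment in a run one of holder1, holder2, holder3, holder4 may be knocked a few centimetres aside while the robot is not near it.
Once in a run the grip may slacken for a moment while it holds something.
It also fails if it takes over 210 s, if anything falls off the work surface, if the arm or the gripper's body presses on something with over 40 N, if the wrist force passes 120 N, or if a joint passes its speed limit or range.

ROBOT

A 6-joint arm with a two-finger parallel gripper is mounted at the origin on the work surface. World frame = base frame: x ahead of the robot, y to its left, z up, the work surface at z = 0. Lengths are in m, angles in rad, forces in N, time in s.
With the tool pointing down it reaches from about 0.275 to 0.775 m from the base axis. Payload 14.6 kg.
Tool frame: the origin (TCP) lies at the very end of the fingers, on their centre line; the grasp point (between the pads) lies 19 mm behind it (manip.grip_depth is the distance from the TCP to the grasp point, in m); z points along the fingers, y is the line along which they close (so a half turn about z gives the same grasp; the last joint's range is limited). The gripper opens to 85 mm and grips with 20 to 120 N. Pads are 22 mm wide; open, the fingers measure 114 mm over their backs; the gripper's body (76 mm by 85 mm) begins 54 mm behind the grasp point. The pads swing forward as they close: fully open they stand 13 mm farther back than shut.
Start: joints at [-0.155, 0.263, -0.048, 1.259, 0, 1.415], TCP at [0.525, -0, 0.203] pointing down, gripper open.
Joint ranges: [-2.65, 2.65], [-0.89, 1.7], [-1.18, 1.37], [-2.13, 2.11], [-1.35, 1.29], [-3.14, 3.14]. Speed limits (rad/s): [1.89, 1.89, 2.57, 2.79, 3.14, 3.14].

INTERFACE

Orientations are given as a rotation vector (axis times angle).
In Python, from cell import manip gives the robot as it stands. The module is installed in compiled form; this text tells all that it offers.
- The arm moves only by the shell command python3 -m pendant 'ROWS' [FORCE]. ROWS is JSON, a list of rows, each an object of numbers: "dx", "dy", "dz": the shift along the tool's x, y, z in m; "rx", "ry", "rz": the turn, a rotation vector about the tool's x, y, z in rad; "gripper": the finger opening in m, from 0 to 0.0854. A call has 1 to 10 rows; each row is the pose to reach, as a shift and turn from the pose commanded when the call began, along the tool's axes at that moment; what a row does not reach only later rows make up. A row lasts 1/8 s, in which the tool goes at most 62.5 mm and 10.7 degrees, less where a joint would pass 70% of its speed; a pose out of reach is approached as far as the arm can. A call with a gripper value outside its range is refused whole. The fingers move at their own pace and stop on an object; FORCE is the grip in N (left out, the last holds). Time passes only in rows, so rows that repeat a pose let the fingers close. It gives the time, the measured TCP pose, the force, the opening and the grip force at its end, in the units of the state.
- manip.get_state(): the state, without advancing time (a new reading comes with each control period).
- manip.grab_frame(name): name is "scene" or "side" or "wrist"; returns a dict with "image" (400x640x3 uint8, red, green, blue), "K" (3x3 intrinsics, pixels), "eye" and "orientation" of the camera in the world; the wrist camera has in their place "mount" (4x4, takes a point from camera to tool coordinates, whose origin is the TCP and whose axes are the flange's). Camera axes: x right, y up, looking along -z (the intrinsics and any distortion apply to the point x, -y, -z); pixel columns grow to the right and rows downward; lengths in m; the calibration is good to about 2 mm. A picture is of the moment at which its call begins: read the wrist's pose just before it. There is no depth.
- manip.hand_in(): hands the job in; it is judged then, once.
The state is a dict: "t": time; "joint_positions": joint angles; "joint_vel": joint speeds; "tau": joint torques, N m; "ee_pos": TCP position; "ee_rot": TCP orientation; "ft_force": force on the tool from outside, world axes, zero at the start; "moment": the same for the moment, N m; "finger_gap": opening from 0.0 (shut) to 1.0 (fully open); "grasp_force": force on a finger pad.
Only numpy, scipy, OpenCV 4.12 (cv2) and the standard library are available. Lean on these libraries where they do the work, as an engineer would, in place of code of your own. Each camera call takes 0.05 s, during which the arm holds its last target. There are 200 camera calls.

## Working session

There is one attempt and no reset: what is moved stays moved. The work goes in short steps, Python scripts to look and compute and a shell command to move; the robot and the scene stay as the last step left them, time stands still between calls to the robot, and variables do not carry over. Pictures are saved under pics/ and viewed, at most 14 in all, crops included, and the job is handed in when it is done.

```bash
mkdir -p pics; cat > h.py <<'E'
import numpy as np, cv2, sys, json
from cell import manip
from scipy.spatial.transform import Rotation as R
def rot(o):
    o=np.array(o,float)
    return o if o.shape==(3,3) else (R.from_rotvec(o).as_matrix() if o.size==3 else R.from_quat(o).as_matrix())
def grab(n,f):
    s=manip.get_state(); d=manip.grab_frame(n)
    cv2.imwrite('pics/'+f+'.png',d['image'][:,:,::-1])
    if n=='wrist':
        T=np.eye(4);T[:3,:3]=R.from_rotvec(s['ee_rot']).as_matrix();T[:3,3]=s['ee_pos']
        T=T@np.array(d['mount'])
    else:
        T=np.eye(4);T[:3,:3]=rot(d['orientation']);T[:3,3]=d['eye']
    np.savez('pics/'+f+'.npz',K=d['K'],T=T); 
    return d
def cal(f):
    z=np.load('pics/'+f+'.npz'); return z['K'],z['T']
def back(f,u,v,z):
    K,T=cal(f); r=np.linalg.inv(K)@[u,v,1]; r=T[:3,:3]@(r*[1,-1,-1]); o=T[:3,3]
    return o+r*(z-o[2])/r[2]
def proj(f,P):
    K,T=cal(f); p=(np.atleast_2d(P)-T[:3,3])@T[:3,:3]; q=(p*[1,-1,-1])@K.T; return q[:,:2]/q[:,2:]
def st():
    s=manip.get_state(); return s
E
python3 - <<'E'
from h import *
for n in('scene','side','wrist'):
    d=grab(n,n+'0'); print({k:np.round(v,4).tolist() if k!='image' else v.shape for k,v in d.items()})
print(manip.get_state(), manip.grip_depth)
E
```

```text
{'image': (400, 640, 3), 'K': [[459.5667, 0.0, 323.2027], [0.0, 459.5667, 202.6729], [0.0, 0.0, 1.0]], 'eye': [1.1747, 0.6229, 1.073], 'orientation': [0.3352, 0.8858, 2.2508]}
{'image': (400, 640, 3), 'K': [[440.0845, 0.0, 312.115], [0.0, 440.0845, 198.7081], [0.0, 0.0, 1.0]], 'eye': [0.4169, -0.9061, 0.9706], 'orientation': [0.7669, -0.0396, -0.1503]}
{'image': (400, 640, 3), 'K': [[343.5157, 0.0, 316.5068], [0.0, 343.5157, 195.1593], [0.0, 0.0, 1.0]], 'mount': [[0.0003, 0.9556, 0.2945, 0.0752], [1.0, -0.0005, 0.0004, -0.0], [0.0005, 0.2945, -0.9556, -0.1726], [0.0, 0.0, 0.0, 1.0]]}
{'t': 0.15, 'joint_positions': array([-1.55311145e-01,  2.63442817e-01, -4.87736901e-02,  1.25937645e+00,
       -3.84779736e-05,  1.41549438e+00]), 'joint_vel': array([ 0.00222309, -0.00225817,  0.00161419,  0.00226943, -0.00020938,
       -0.00080872]), 'tau': array([ 2.40502384e-03, -6.37823009e+01,  3.84648621e+01,  1.05481912e-02,
       -5.52052688e-05,  6.25772100e-05]), 'ee_pos': array([5.24783920e-01, 1.05325834e-05, 2.02526541e-01]), 'ee_rot': array([-2.22101249e+00, -2.22099210e+00,  7.85993917e-04]), 'ft_force': array([ 0.28553942, -0.65553179, -0.17035823]), 'moment': array([0.00445159, 0.04639701, 0.02584463]), 'grasp_force': 0.0, 'finger_gap': 0.9991547974495187} 0.0187
```

View pics/scene0.png

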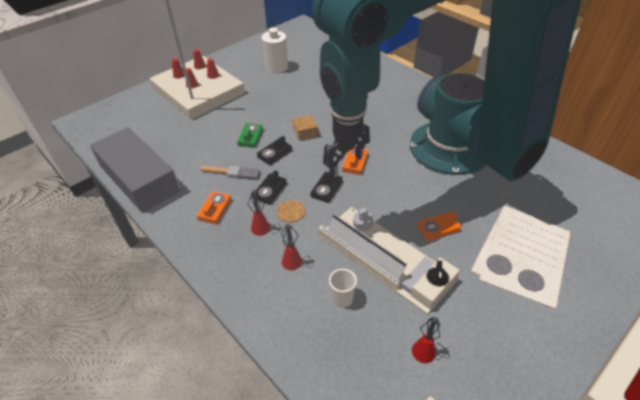

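View pics/side0.png

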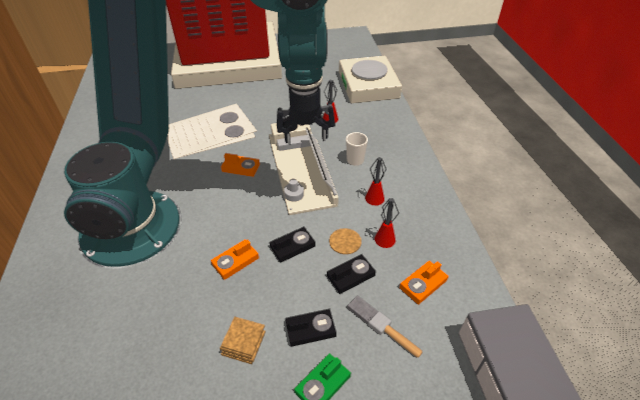

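The scene camera shows three black holders at (275,150), (270,187) and (326,186). The side view has the same three at (292,243), (351,273) and (310,327). The orange ones (240,165), (235,259), (424,281) and the green one (322,380) are look-alikes. The weight is at (293,189), the mat at (345,240) and the knob under the gripper near (295,135). I'll enlarge both to confirm.

```bash
python3 - <<'E'
import cv2
a=cv2.imread('pics/side0.png')
cv2.imwrite('pics/c1.png',cv2.resize(a[200:350,200:400],None,fx=4,fy=4,interpolation=cv2.INTER_CUBIC))
cv2.imwrite('pics/c2.png',cv2.resize(a[95:220,240:400],None,fx=4.8,fy=4.8,interpolation=cv2.INTER_CUBIC))
E
```

```text
(no output)
```

View pics/c1.png

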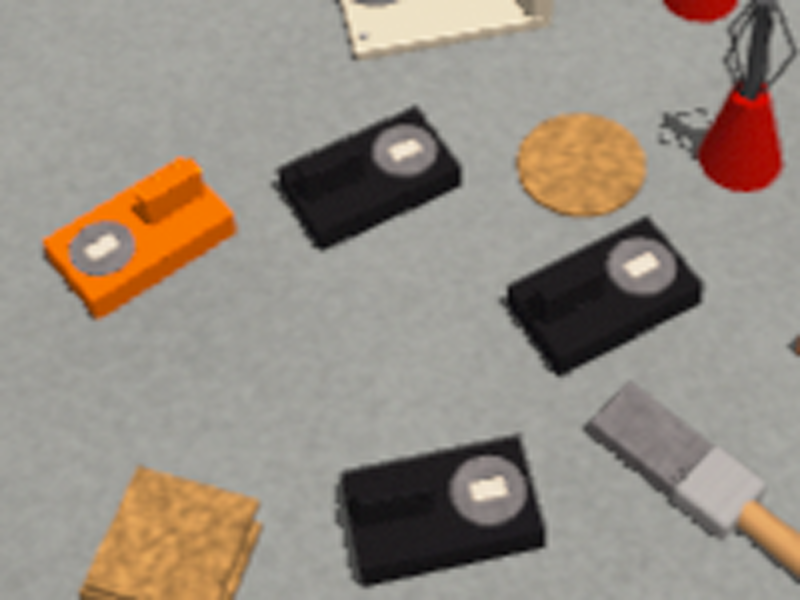

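View pics/c2.png

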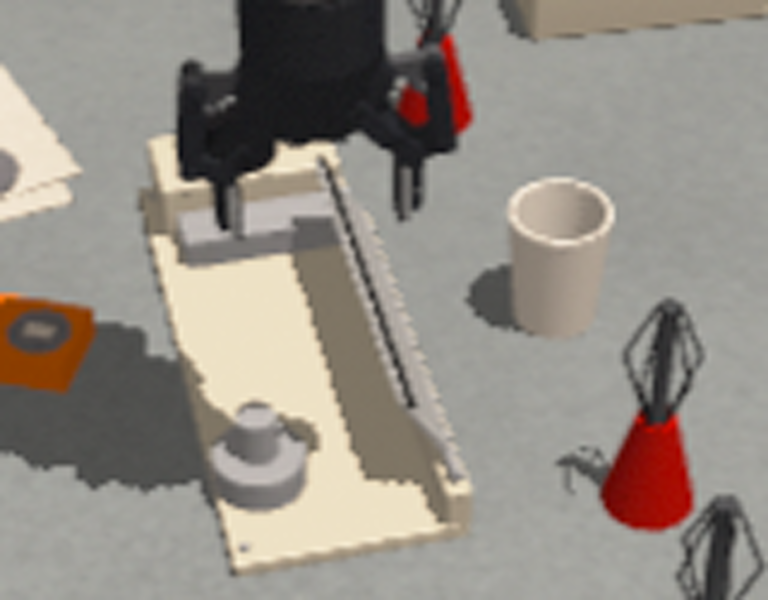

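Confirmed: the three black holders all have the rib end at the left (towards the robot), and no look-alike is black. I'll fit the holders by silhouette in both cameras, then look closer at the station in the scene view.

```bash
cat > fit.py <<'E'
from h import *
from scipy.optimize import minimize
def box(c,s): return np.array([[c[0]+a*s[0]/2,c[1]+b*s[1]/2,c[2]+e*s[2]/2] for a in(-1,1) for b in(-1,1) for e in(-1,1)])
HB=[box((0,0,.011),(.11,.064,.022)),box((-.028,0,.036),(.044,.014,.028))]
def pose(p,z0=0):
    c,s=np.cos(p[2]),np.sin(p[2]); return np.array([[c,-s,0],[s,c,0],[0,0,1]]),np.array([p[0],p[1],z0])
def sil(f,p,z0,S=4):
    M,t=pose(p,z0); m=np.zeros((400*S,640*S),np.uint8)
    for B in HB:
        q=proj(f,B@M.T+t); h=cv2.convexHull(((q+.5)*S*16).astype(np.int32).reshape(-1,1,2)); cv2.fillConvexPoly(m,h,255,shift=4)
    return cv2.resize(m,(640,400),interpolation=cv2.INTER_AREA)/255.
def fit(views,p0,z0=0):
    # views: list of (frame, mask)
    def cost(p): return sum(np.abs(sil(f,p,z0)-m).sum() for f,m in views)
    best=None
    for d in(-.15,.15):
        r=minimize(cost,p0,method='Nelder-Mead',options=dict(initial_simplex=np.array(p0)+np.array([[0,0,0],[.015,0,d],[0,.015,d],[.01,.01,-d]]),xatol=1e-4,fatol=.5,maxiter=250))
        if best is None or r.fun<best.fun: best=r
    return best.x,best.fun
def mask(f,uv,rad=40):
    im=cv2.imread('pics/'+f+'.png').astype(int); mx=im.max(2)
    m=(mx<55).astype(np.uint8); k=np.zeros_like(m); cv2.circle(k,(int(uv[0]),int(uv[1])),rad,1,-1); m*=k
    n,l,s,c=cv2.connectedComponentsWithStats(m); i=1+np.argmax(s[1:,4]); m=(l==i).astype(np.uint8)
    h,_=cv2.findContours(m,cv2.RETR_EXTERNAL,cv2.CHAIN_APPROX_NONE); cv2.drawContours(m,h,-1,1,-1); return m.astype(float)
E
python3 - <<'E'
from fit import *
for a in [(292,243),(351,273),(310,327)]:
    p=list(back('side0',*a,.015)[:2])+[0]
    ms=mask('side0',a); v=[('side0',ms)]
    for r in ([v] ):
        x,c=fit(r,p); print('side',np.round(x,4),c,ms.sum())
    u=proj('scene0',[x[0],x[1],.015])[0]; print('scene px',u)
    m2=mask('scene0',u,25); x2,c2=fit([('scene0',m2)],x); print('scene',np.round(x2,4),c2,m2.sum())
print('mat',back('side0',345.4,240.8,.004), back('scene0',291,211,.004))
a=cv2.imread('pics/scene0.png')
cv2.imwrite('pics/c3.png',cv2.resize(a[200:312,312:472],None,fx=5,fy=5,interpolation=cv2.INTER_CUBIC))
E
```

```text
side [ 0.4562 -0.1505  0.3482] 252.7098039215686 716.0
scene px [326.1758902  184.97095642]
scene [ 0.4523 -0.1516  0.4603] 415.45882352941175 314.0
side [ 0.5954 -0.2716  0.3837] 284.4705882352941 839.0
scene px [269.32079904 186.75532937]
scene [ 0.5817 -0.2618  0.9476] 376.964705882353 273.0
side [ 0.4685 -0.4042  0.0611] 373.5843137254902 1030.0
scene px [274.19344518 149.62141135]
scene [ 0.4684 -0.3991  0.2768] 322.4078431372549 250.0
mat [ 0.60547102 -0.15874727  0.004     ] [ 0.60664083 -0.15061162  0.004     ]
```

View pics/c3.png

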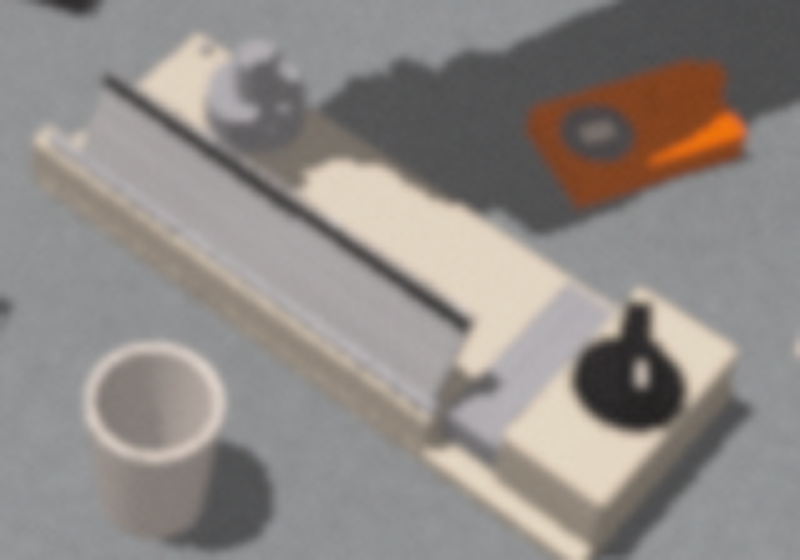

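```bash
cat >> fit.py <<'E'
def hull(m):
    h=cv2.convexHull(cv2.findNonZero(m.astype(np.uint8))); k=np.zeros(m.shape,np.uint8); cv2.fillConvexPoly(k,h,1); return k.astype(float)
def sil(f,p,z0,S=4):
    M,t=pose(p,z0); m=np.zeros((400*S,640*S),np.uint8)
    q=proj(f,np.vstack(HB)@M.T+t); h=cv2.convexHull((q*S*16+S*8).astype(np.int32).reshape(-1,1,2)); cv2.fillConvexPoly(m,h,255,shift=4)
    return cv2.resize(m,(640,400),interpolation=cv2.INTER_AREA)/255.
E
python3 - <<'E'
from fit import *
from scipy.optimize import least_squares
for a in [(292,243),(351,273),(310,327)]:
    p=list(back('side0',*a,.015)[:2])+[.3]
    ms=hull(mask('side0',a,36)); x,c=fit([('side0',ms)],p); print('side',np.round(x,4),c,ms.sum())
    u=proj('scene0',[x[0],x[1],.015])[0]
    m2=hull(mask('scene0',u,22)); x2,c2=fit([('scene0',m2)],x); print('scene',np.round(x2,4),c2,m2.sum())
c3=lambda u,v:(312+u/5-.4,200+v/5-.4); c2=lambda u,v:(240+u/4.8-.4,95+v/4.8-.4)
pts=[('scene0',c3(737,350),(-65,193,57)),('scene0',c3(600,502),(65,193,57)),('scene0',c3(505,446),(65,129,57)),('scene0',c3(195,37),(-75,-193,12)),
('side0',c2(235,572),(-75,-193,0))]
def res(p):
    M,t=pose(p); return np.concatenate([proj(f,M@(np.array(q)/1000)+t)[0]-uv for f,uv,q in pts])
r=least_squares(res,[.55,.05,0]); print('station',r.x,np.round(r.fun,1))
M,t=pose(r.x)
print('weight',back('side0',*c2(257,408),.068),back('scene0',*c3(262,62),.068), 'in st', M.T@(back('side0',*c2(257,408),.068)-t))
E
```

```text
side [ 0.4555 -0.1505  0.374 ] 44.61960784313725 934.0
scene [ 0.4507 -0.1522  0.4682] 108.77254901960785 650.0
side [ 0.5952 -0.2724  0.3833] 47.239215686274505 1083.0
scene [ 0.5911 -0.2653  0.6575] 219.2 470.0
side [ 0.4686 -0.4044  0.0583] 51.59607843137255 1366.0
scene [ 0.4678 -0.4003  0.2491] 159.70588235294116 429.0
station [0.52366285 0.16687416 0.07222665] [ 1.1  0.2  0.8  1.7 -1.3 -1.9  0.3 -0.6  0.9  0.7]
weight [0.48646299 0.04446168 0.068     ] [0.48841374 0.04547967 0.068     ] in st [-0.04593663 -0.11940883  0.068     ]
```

```bash
python3 -m pendant '[{"rz":1.571,"dx":0.045,"dy":-0.06},{"rz":1.571,"dx":0.045,"dy":-0.06},{"rz":1.571,"dx":0.045,"dy":-0.06},{"rz":1.571,"dx":0.045,"dy":-0.06},{"rz":1.571,"dx":0.045,"dy":-0.06},{"rz":1.571,"dx":0.045,"dy":-0.06},{"rz":1.571,"dx":0.045,"dy":-0.06},{"rz":1.571,"dx":0.045,"dy":-0.06},{"rz":1.571,"dx":0.045,"dy":-0.06},{"rz":1.571,"dx":0.045,"dy":-0.06}]'
python3 - <<'E'
from h import *
s=manip.get_state(); print(s['joint_positions'],s['ee_pos'],R.from_rotvec(s['ee_rot']).as_matrix().round(3))
grab('wrist','w1')
E
```

```text
[-1.55311145e-01  2.63442817e-01 -4.87736901e-02  1.25937645e+00
 -3.84779736e-05  1.41549438e+00] [5.24783920e-01 1.05325834e-05 2.02526541e-01] [[ 0.     1.    -0.001]
 [ 1.    -0.     0.   ]
 [ 0.    -0.001 -1.   ]]invalid input at $[0]: expected keys dx, dy, dz, rx, ry, rz, gripper
```

View pics/w1.png

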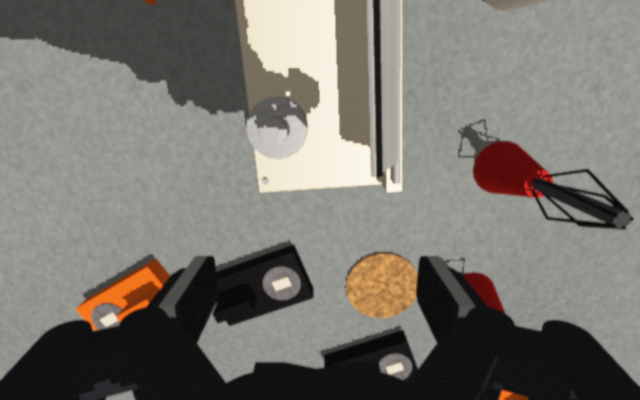

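The wrist view shows the weight at (277,127) with its knob near (280,118), the plate's right front corner at (261,191), the fence along x≈388–402 and the mat at (383,284). The call was refused because every key is needed.

```bash
python3 - <<'E'
from h import *
print('mat',back('w1',383,284.5,.004)); print('corner -75,-193,12',back('w1',261,191,.012)); print('front edge',back('w1',238,10,.012))
print('fence top rear edge',back('w1',402,180,.04),back('w1',402,10,.04)); print('disc c',back('w1',277,127.5,.036))
E
python3 -m pendant '[{"dx":0.045,"dy":-0.06,"dz":0,"rx":0,"ry":0,"rz":1.571,"gripper":0.085},{"dx":0.045,"dy":-0.06,"dz":0,"rx":0,"ry":0,"rz":1.571,"gripper":0.085},{"dx":0.045,"dy":-0.06,"dz":0,"rx":0,"ry":0,"rz":1.571,"gripper":0.085},{"dx":0.045,"dy":-0.06,"dz":0,"rx":0,"ry":0,"rz":1.571,"gripper":0.085},{"dx":0.045,"dy":-0.06,"dz":0,"rx":0,"ry":0,"rz":1.571,"gripper":0.085},{"dx":0.045,"dy":-0.06,"dz":0,"rx":0,"ry":0,"rz":1.571,"gripper":0.085},{"dx":0.045,"dy":-0.06,"dz":0,"rx":0,"ry":0,"rz":1.571,"gripper":0.085},{"dx":0.045,"dy":-0.06,"dz":0,"rx":0,"ry":0,"rz":1.571,"gripper":0.085},{"dx":0.045,"dy":-0.06,"dz":0,"rx":0,"ry":0,"rz":1.571,"gripper":0.085},{"dx":0.045,"dy":-0.06,"dz":0,"rx":0,"ry":0,"rz":1.571,"gripper":0.085}]'
python3 - <<'E'
from h import *
s=manip.get_state(); print(s['joint_positions'],s['ee_pos'],R.from_rotvec(s['ee_rot']).as_matrix().round(3))
grab('wrist','w2')
E
```

```text
mat [ 0.60618145 -0.15389135  0.004     ]
corner -75,-193,12 [ 0.4632889  -0.03188612  0.012     ]
front edge [0.44992498 0.14712544 0.012     ]
fence top rear edge [ 0.61056083 -0.01198007  0.04      ] [0.59926021 0.14159074 0.04      ]
disc c [0.485996   0.03968243 0.036     ]
t: 1.45
ee_pos: [0.4649, 0.045, 0.2028]
ee_rot: [-3.142, -0.001, 0.0]
ft_force: [0.5, -0.2, -0.2]
finger_gap: 0.997
grasp_force: 0.0
[-7.82024896e-02  1.64149304e-01 -1.80773684e-01  1.22606111e+00
  1.03806128e-05  3.06297809e+00] [0.46494574 0.04501798 0.20279265] [[ 1.  0. -0.]
 [ 0. -1.  0.]
 [-0. -0. -1.]]
```

View pics/w2.png

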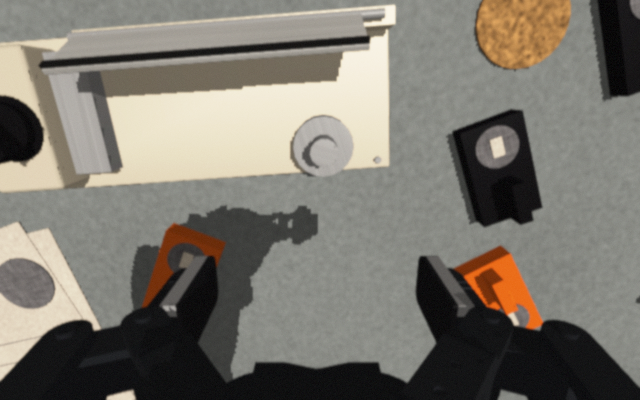

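The pads are at the bottom, the plate's right front corner is at (389,165), the datum block's right face runs about (95,72)–(121,170), the weight knob is at (322,152), and holder A is at (497,165) with its rib towards the robot. Joint 6 is close to its limit, so I'll use the half-turned grasp.

```bash
python3 - <<'E'
from fit import *
from scipy.optimize import least_squares
e=[back('w2',100,184.5,.012),back('w2',250,176,.012),back('w2',389,166,.012)]
print('front edge',e,'yaw',[np.arctan2(-(a-e[2])[0],(a-e[2])[1]) for a in e[:2]])
print('fence end corner',back('w2',396,6,.04)); print('datum edge top',back('w2',121,170,.034),back('w2',96,78,.034))
print('knob top',back('w2',322,152,.068),'disc',back('w2',322,146,.036)); print('mat',back('w2',523,22,.004))
m=hull(mask('w2',(497,165),75)); x=fit([('w2',m)],[.4555,-.15,.37]); print(x,m.sum())
E
python3 -m pendant '[{"dx":0,"dy":0,"dz":0,"rx":0,"ry":0,"rz":-1.8,"gripper":0.085},{"dx":0,"dy":0,"dz":0,"rx":0,"ry":0,"rz":-1.8,"gripper":0.085},{"dx":0,"dy":0,"dz":0,"rx":0,"ry":0,"rz":-1.8,"gripper":0.085},{"dx":0,"dy":0,"dz":0,"rx":0,"ry":0,"rz":-1.8,"gripper":0.085},{"dx":0,"dy":0,"dz":0,"rx":0,"ry":0,"rz":-1.8,"gripper":0.085},{"dx":0,"dy":0,"dz":0,"rx":0,"ry":0,"rz":-1.8,"gripper":0.085},{"dx":0,"dy":0,"dz":0,"rx":0,"ry":0,"rz":-1.8,"gripper":0.085},{"dx":0,"dy":0,"dz":0,"rx":0,"ry":0,"rz":-1.8,"gripper":0.085},{"dx":0,"dy":0,"dz":0,"rx":0,"ry":0,"rz":-1.8,"gripper":0.085},{"dx":0,"dy":0,"dz":0,"rx":0,"ry":0,"rz":-1.8,"gripper":0.085}]'
python3 -m pendant '[{"dx":0,"dy":0,"dz":0,"rx":0,"ry":0,"rz":-1.342,"gripper":0.085},{"dx":0,"dy":0,"dz":0,"rx":0,"ry":0,"rz":-1.342,"gripper":0.085},{"dx":0,"dy":0,"dz":0,"rx":0,"ry":0,"rz":-1.342,"gripper":0.085},{"dx":0,"dy":0,"dz":0,"rx":0,"ry":0,"rz":-1.342,"gripper":0.085},{"dx":0,"dy":0,"dz":0,"rx":0,"ry":0,"rz":-1.342,"gripper":0.085},{"dx":0,"dy":0,"dz":0,"rx":0,"ry":0,"rz":-1.342,"gripper":0.085},{"dx":0,"dy":0,"dz":0,"rx":0,"ry":0,"rz":-1.342,"gripper":0.085},{"dx":0,"dy":0,"dz":0,"rx":0,"ry":0,"rz":-1.342,"gripper":0.085},{"dx":0,"dy":0,"dz":0,"rx":0,"ry":0,"rz":-1.342,"gripper":0.085},{"dx":0,"dy":0,"dz":0,"rx":0,"ry":0,"rz":-1.342,"gripper":0.085}]'
```

```text
front edge [array([0.4397949 , 0.28267632, 0.012     ]), array([0.44954565, 0.11752201, 0.012     ]), array([ 0.46078612, -0.03307132,  0.012     ])] yaw [np.float64(0.06638334302184781), np.float64(0.07450309785757242)]
fence end corner [ 0.60937744 -0.02416997  0.04      ]
datum edge top [0.46120436 0.24405779 0.034     ] [0.5498394 0.2527313 0.034    ]
knob top [0.48586423 0.0401551  0.068     ] disc [0.4861806  0.03969136 0.036     ]
mat [ 0.60286431 -0.15679825  0.004     ]
(array([ 0.45735305, -0.14943817,  0.36208182]), np.float64(210.65098039215687)) 7571.0
t: 2.75
ee_pos: [0.4649, 0.045, 0.2028]
ee_rot: [-1.945, -2.467, 0.0]
ft_force: [-0.5, 0.4, -0.2]
finger_gap: 0.997
grasp_force: 0.0
t: 4.0
ee_pos: [0.465, 0.045, 0.2029]
ee_rot: [-0.003, -3.142, -0.0]
ft_force: [-0.1, 0.3, 0.4]
finger_gap: 0.997
grasp_force: 0.0
```

```bash
python3 - <<'E'
from h import *
for u in [(121,170),(96,78)]: print(back('w2',*u,.012))
E
python3 -m pendant '[{"dx":-0.021,"dy":-0.005,"dz":0.05,"rx":0,"ry":0,"rz":0,"gripper":0.085},{"dx":-0.021,"dy":-0.005,"dz":0.1,"rx":0,"ry":0,"rz":0,"gripper":0.085},{"dx":-0.021,"dy":-0.005,"dz":0.14,"rx":0,"ry":0,"rz":0,"gripper":0.085},{"dx":-0.021,"dy":-0.005,"dz":0.158,"rx":0,"ry":0,"rz":0,"gripper":0.085},{"dx":-0.021,"dy":-0.005,"dz":0.158,"rx":0,"ry":0,"rz":0,"gripper":0.085},{"dx":-0.021,"dy":-0.005,"dz":0.158,"rx":0,"ry":0,"rz":0,"gripper":0.01},{"dx":-0.021,"dy":-0.005,"dz":0.158,"rx":0,"ry":0,"rz":0,"gripper":0.01},{"dx":-0.021,"dy":-0.005,"dz":0.158,"rx":0,"ry":0,"rz":0,"gripper":0.01},{"dx":-0.021,"dy":-0.005,"dz":0.158,"rx":0,"ry":0,"rz":0,"gripper":0.01},{"dx":-0.021,"dy":-0.005,"dz":0.158,"rx":0,"ry":0,"rz":0,"gripper":0.01}]' 60
```

```text
[0.45610484 0.25689261 0.012     ]
[0.55045269 0.26612515 0.012     ]
t: 5.25
ee_pos: [0.486, 0.04, 0.045]
ee_rot: [-0.0, 3.141, -0.0]
ft_force: [-0.2, 0.3, -0.8]
finger_gap: 0.119
grasp_force: 0.0
```

```bash
python3 - <<'E'
from h import *
grab('wrist','w3'); grab('side','s3')
a=cv2.imread('pics/s3.png')[130:230,230:350]; b=cv2.imread('pics/w3.png')
cv2.imwrite('pics/m3.png',np.vstack([cv2.resize(b,(480,300)),cv2.resize(a,(360,300)).copy()[:, :360] if 0 else cv2.resize(a,(480,300))]))
E
```

```text
(no output)
```

View pics/m3.png

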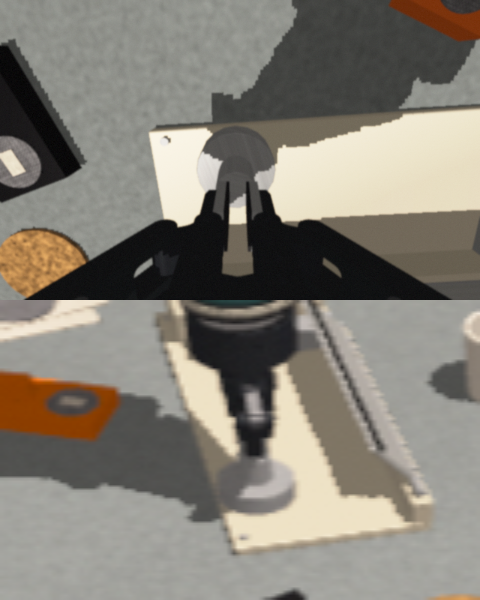

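```bash
python3 - <<'E'
from h import *
print(back('w3',316,222,.036),back('w3',312,205,.068)); 
c=lambda u,v:(230+u/4-.4,130+v/3-.4)
print(back('s3',*c(257,488-300),.036)); K,T=cal('w3'); print(T)
print(proj('w3',[[.486,.04,.045],[.486,.04,.064]]))
print(manip.get_state())
E
```

```text
[0.4825652 0.0397406 0.036    ] [0.46150744 0.03792386 0.068     ]
[0.48440498 0.02313439 0.036     ]
[[-5.33716122e-04 -9.55544437e-01 -2.94846644e-01  4.10637699e-01]
 [ 9.99999632e-01 -3.11907779e-04 -7.99311057e-04  3.98674348e-02]
 [ 6.71812272e-04 -2.94846962e-01  9.55544252e-01  2.17518971e-01]
 [ 0.00000000e+00  0.00000000e+00  0.00000000e+00  1.00000000e+00]]
[[316.46351546 233.98847296]
 [316.48482456 249.55470161]]
{'t': 5.35, 'joint_positions': array([-8.51802493e-02,  3.08027409e-01, -4.44377343e-01,  8.18406088e-01,
        5.26893362e-05, -8.53548576e-02]), 'joint_vel': array([ 0.00012552,  0.00115898,  0.00022338,  0.00161374, -0.00057219,
       -0.00074267]), 'tau': array([ 3.71941365e-03, -6.14173150e+01,  3.19136131e+01,  4.30799351e-03,
       -2.22273120e-04,  7.09540818e-04]), 'ee_pos': array([0.48600541, 0.0400136 , 0.04489261]), 'ee_rot': array([ 2.74272669e-04, -3.14158267e+00, -8.44046695e-05]), 'ft_force': array([-0.01236034, -1.11166854, -0.92459026]), 'moment': array([-0.03402509,  0.06495809,  0.06084201]), 'grasp_force': 0.0, 'finger_gap': 0.11274608502397988}
```

```bash
python3 - <<'E'
import cv2
b=cv2.imread('pics/w3.png'); cv2.imwrite('pics/m4.png',cv2.resize(b[140:340,200:440],(720,600),interpolation=cv2.INTER_CUBIC))
E
```

```text
(no output)
```

View pics/m4.png

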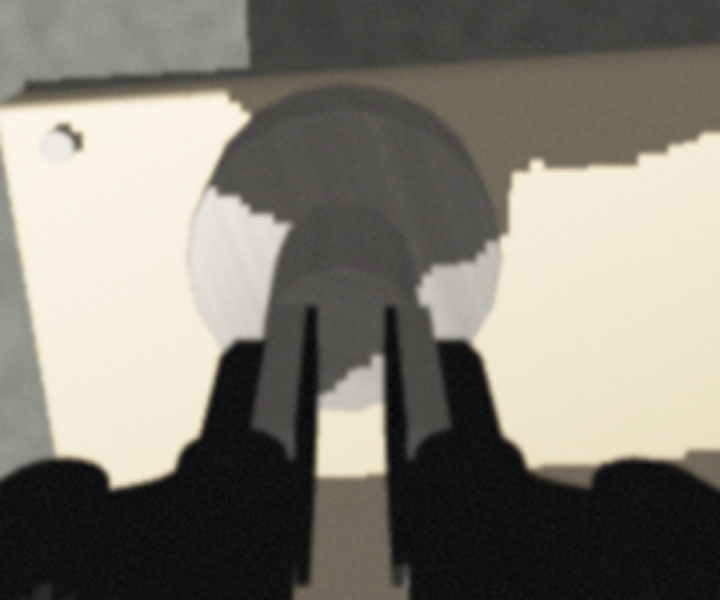

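```bash
python3 - <<'E'
from h import *
P=np.array([[.486,.04,z] for z in(.012,.036,.068)])
print('side',proj('s3',P)); print('w3',proj('w3',P)); print('w2',proj('w2',P)); print('w1',proj('w1',P))
print('w3 pad near edges tip',proj('w3',[[.475,.035,.045],[.475,.045,.045],[.475,.045,.07]]))
E
python3 -m pendant '[{"dx":0,"dy":0,"dz":0,"rx":0,"ry":0,"rz":0,"gripper":0.085},{"dx":0,"dy":0,"dz":0,"rx":0,"ry":0,"rz":0,"gripper":0.085},{"dx":0,"dy":0,"dz":0,"rx":0,"ry":0,"rz":0,"gripper":0.085},{"dx":0,"dy":0,"dz":0,"rx":0,"ry":0,"rz":0,"gripper":0.085}]'
python3 - <<'E'
from h import *
grab('wrist','w4'); grab('side','s4')
a=cv2.imread('pics/s4.png')[130:230,230:350]; b=cv2.imread('pics/w4.png')[100:340,140:500]
cv2.imwrite('pics/m5.png',np.hstack([cv2.resize(b,(450,300)),cv2.resize(a,(350,300))]))
E
```

```text
side [[294.0821585  193.87089785]
 [293.69693928 188.29859402]
 [293.1674732  180.63971911]]
w3 [[316.43491738 213.09767588]
 [316.45480186 227.62322079]
 [316.48990789 253.26805826]]
w2 [[321.37685249 142.55618971]
 [321.68735848 146.18164334]
 [322.17288855 151.85067009]]
w1 [[279.55901807 124.74019487]
 [276.99317002 127.16938825]
 [272.96956012 130.97870445]]
w3 pad near edges tip [[307.13005292 215.02924488]
 [325.81698704 215.03420939]
 [327.24361328 233.83413218]]
t: 5.85
ee_pos: [0.486, 0.04, 0.0449]
ee_rot: [0.0, -3.142, -0.0]
ft_force: [-0.7, 0.6, 0.1]
finger_gap: 0.95
grasp_force: 0.0
```

View pics/m5.png

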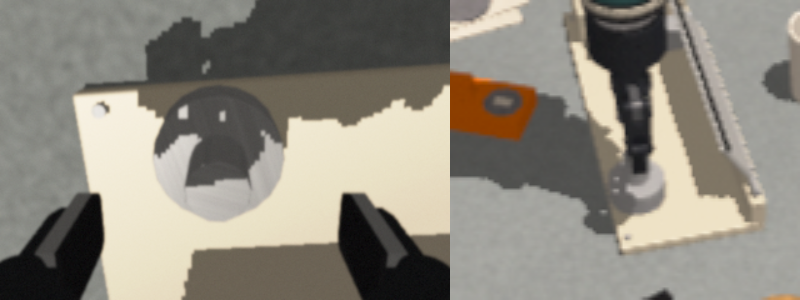

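```bash
python3 - <<'E'
from h import *
for z in (.19,.2025,.2155,.23): print(z,proj('side0',[[.525-.045,0,z],[.525+.045,0,z]]))
for z in (.045,.055,.065,.075): print(z,'w4',proj('w4',[[.486-.011,.04-.043,z],[.486,.04-.043,z],[.486+.011,.04-.043,z]])[:,:].round(0).tolist(),'s3',proj('s3',[[.486,.033,z]]))
a=cv2.imread('pics/s3.png')[130:220,250:340]; b=cv2.imread('pics/s4.png')[130:220,250:340]
cv2.imwrite('pics/m6.png',np.clip(np.hstack([cv2.resize(a,(400,400),interpolation=2),cv2.resize(b,(400,400),interpolation=2)]).astype(float)*1.8,0,255))
E
```

```text
0.19 [[290.48996897 158.36744201]
 [323.28144053 154.64715335]]
0.2025 [[290.23688827 154.83182946]
 [323.27796826 151.10760069]]
0.2155 [[289.96956498 151.0972436 ]
 [323.27430097 147.36925015]]
0.23 [[289.6663189  146.86080578]
 [323.27014136 143.12903564]]
0.045 w4 [[236.0, 215.0], [237.0, 234.0], [239.0, 252.0]] s3 [[293.83206024 187.7838283 ]]
0.055 w4 [[232.0, 222.0], [233.0, 242.0], [235.0, 261.0]] s3 [[293.66791645 185.39589051]]
0.065 w4 [[227.0, 230.0], [228.0, 251.0], [230.0, 271.0]] s3 [[293.50196103 182.98159731]]
0.075 w4 [[221.0, 238.0], [223.0, 260.0], [225.0, 281.0]] s3 [[293.33416382 180.54050998]][ WARN:0@1.159] global loadsave.cpp:1063 imwrite_ Unsupported depth image for selected encoder is fallbacked to CV_8U.
```

View pics/m6.png

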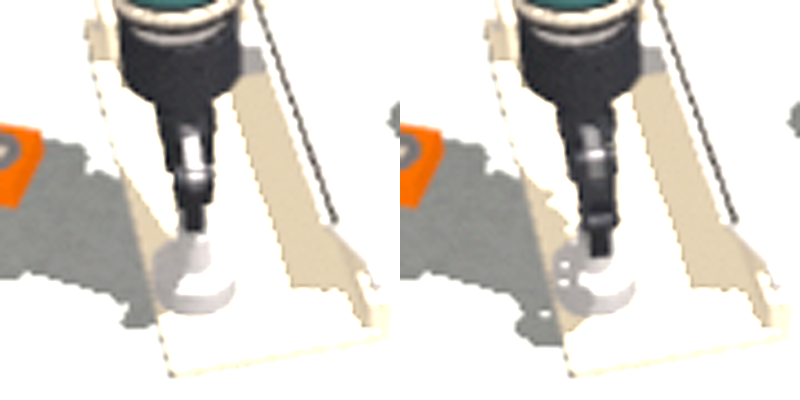

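The enlarged view shows the closed fingertips sitting just above the knob's top, at about z = 0.068. The real tips therefore end about 23 mm short of the reported TCP, and I'll allow for that from here on.

```bash
python3 -m pendant '[{"dx":0.002,"dy":0,"dz":0.015,"rx":0,"ry":0,"rz":0,"gripper":0.085},{"dx":0.002,"dy":0,"dz":0.028,"rx":0,"ry":0,"rz":0,"gripper":0.085},{"dx":0.002,"dy":0,"dz":0.028,"rx":0,"ry":0,"rz":0,"gripper":0.085}]'
python3 -m pendant '[{"dx":0,"dy":0,"dz":0,"rx":0,"ry":0,"rz":0,"gripper":0.01},{"dx":0,"dy":0,"dz":0,"rx":0,"ry":0,"rz":0,"gripper":0.01},{"dx":0,"dy":0,"dz":0,"rx":0,"ry":0,"rz":0,"gripper":0.01},{"dx":0,"dy":0,"dz":0,"rx":0,"ry":0,"rz":0,"gripper":0.01},{"dx":0,"dy":0,"dz":0,"rx":0,"ry":0,"rz":0,"gripper":0.01},{"dx":0,"dy":0,"dz":0,"rx":0,"ry":0,"rz":0,"gripper":0.01}]' 60
```

```text
t: 6.32
ee_pos: [0.4834, 0.04, 0.0161]
ee_rot: [0.0, -3.14, -0.0]
ft_force: [0.6, 0.4, 0.1]
finger_gap: 0.998
grasp_force: 0.0
t: 7.08
ee_pos: [0.4843, 0.0399, 0.0173]
ee_rot: [-0.0, 3.141, -0.0]
ft_force: [-1.1, -0.8, 5.6]
finger_gap: 0.284
grasp_force: 58.5
```

```bash
python3 - <<'E'
from h import *
print('cone1',back('side0',375,198,.0),'cone2',back('side0',386,242,0), back('scene0',291,262,0),back('scene0',260,229,0))
E
python3 -m pendant '[{"dx":0,"dy":0,"dz":-0.05,"rx":0,"ry":0,"rz":0,"gripper":0.01},{"dx":0,"dy":0,"dz":-0.1,"rx":0,"ry":0,"rz":0,"gripper":0.01},{"dx":0,"dy":-0.05,"dz":-0.1,"rx":0,"ry":0,"rz":0,"gripper":0.01},{"dx":-0.03,"dy":-0.09,"dz":-0.1,"rx":0,"ry":0,"rz":0,"gripper":0.01},{"dx":-0.06,"dy":-0.13,"dz":-0.1,"rx":0,"ry":0,"rz":0,"gripper":0.01},{"dx":-0.09,"dy":-0.17,"dz":-0.1,"rx":0,"ry":0,"rz":0,"gripper":0.01},{"dx":-0.12,"dy":-0.196,"dz":-0.1,"rx":0,"ry":0,"rz":0,"gripper":0.01},{"dx":-0.12,"dy":-0.196,"dz":-0.1,"rx":0,"ry":0,"rz":0,"gripper":0.01},{"dx":-0.12,"dy":-0.196,"dz":-0.06,"rx":0,"ry":0,"rz":0,"gripper":0.01},{"dx":-0.12,"dy":-0.196,"dz":-0.04,"rx":0,"ry":0,"rz":0,"gripper":0.01}]'
python3 - <<'E'
from h import *
grab('wrist','w5')
E
```

```text
cone1 [ 0.72890426 -0.00746998  0.        ] cone2 [ 0.71683886 -0.17844287  0.        ] [ 0.7301001  -0.00508581  0.        ] [ 0.71977724 -0.16235923  0.        ]
t: 8.32
ee_pos: [0.6025, -0.155, 0.0549]
ee_rot: [0.001, -3.139, -0.002]
ft_force: [0.2, -0.3, -4.2]
finger_gap: 0.284
grasp_force: 60.9
```

View pics/w5.png

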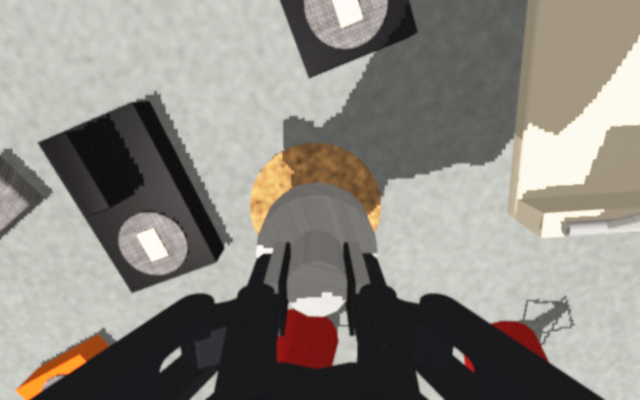

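```bash
python3 - <<'E'
from h import *
print(back('w5',316,141,.004),back('w5',249,205,.004),back('w5',383,205,.004))
E
python3 -m pendant '[{"dx":0,"dy":0,"dz":0.03,"rx":0,"ry":0,"rz":0,"gripper":0.01},{"dx":0,"dy":0,"dz":0.045,"rx":0,"ry":0,"rz":0,"gripper":0.01},{"dx":0,"dy":0,"dz":0.045,"rx":0,"ry":0,"rz":0,"gripper":0.01},{"dx":0,"dy":0,"dz":0.045,"rx":0,"ry":0,"rz":0,"gripper":0.01}]'
```

```text
[ 0.55910754 -0.15522914  0.004     ] [ 0.60296553 -0.20121675  0.004     ] [ 0.60295587 -0.10917627  0.004     ]
t: 8.88
ee_pos: [0.6045, -0.1561, 0.0129]
ee_rot: [-0.0, 3.141, -0.001]
ft_force: [-0.1, -0.4, -5.1]
finger_gap: 0.277
grasp_force: 61.0
```

```bash
python3 -m pendant '[{"dx":0,"dy":0,"dz":0.003,"rx":0,"ry":0,"rz":0,"gripper":0.01},{"dx":0,"dy":0,"dz":0.004,"rx":0,"ry":0,"rz":0,"gripper":0.01},{"dx":0,"dy":0,"dz":0.004,"rx":0,"ry":0,"rz":0,"gripper":0.01}]'
```

```text
t: 9.25
ee_pos: [0.6047, -0.1564, 0.0093]
ee_rot: [-0.0, 3.14, -0.002]
ft_force: [-3.4, 0.1, 8.1]
finger_gap: 0.281
grasp_force: 62.7
```

```bash
python3 -m pendant '[{"dx":0,"dy":0,"dz":0,"rx":0,"ry":0,"rz":0,"gripper":0.085},{"dx":0,"dy":0,"dz":0,"rx":0,"ry":0,"rz":0,"gripper":0.085},{"dx":0,"dy":0,"dz":0,"rx":0,"ry":0,"rz":0,"gripper":0.085},{"dx":0,"dy":0,"dz":0,"rx":0,"ry":0,"rz":0,"gripper":0.085},{"dx":0,"dy":0,"dz":-0.05,"rx":0,"ry":0,"rz":0,"gripper":0.085},{"dx":0,"dy":0,"dz":-0.1,"rx":0,"ry":0,"rz":0,"gripper":0.085},{"dx":0.03,"dy":-0.04,"dz":-0.15,"rx":0,"ry":0,"rz":0,"gripper":0.085},{"dx":0.06,"dy":-0.07,"dz":-0.19,"rx":0,"ry":0,"rz":0,"gripper":0.085},{"dx":0.09,"dy":-0.1,"dz":-0.21,"rx":0,"ry":0,"rz":0,"gripper":0.085},{"dx":0.09,"dy":-0.1,"dz":-0.21,"rx":0,"ry":0,"rz":0,"gripper":0.085}]'
python3 - <<'E'
from fit import *
grab('wrist','w6'); grab('side','s6')
for n,p in dict(A=(.4555,-.1505,.37),B=(.5952,-.2724,.383),C=(.4686,-.4044,.058)).items():
    for f,rad in(('w6',75),('s6',38)):
        u=proj(f,[p[0],p[1],.015])[0]
        try:
            m=hull(mask(f,u,rad)); x,c=fit([(f,m)],p); print(n,f,u.round(),x.round(4),round(c/m.sum(),3))
        except Exception as e: print(n,f,u,e)
E
```

```text
t: 10.5
ee_pos: [0.5132, -0.2582, 0.2198]
ee_rot: [0.004, 3.139, -0.003]
ft_force: [1.1, -0.6, 1.0]
finger_gap: 0.995
grasp_force: 0.0
A w6 [418. 106.] [ 0.4567 -0.1495  0.3666] 0.02
A s6 [291. 243.] [ 0.4557 -0.1503  0.3747] 0.037
B w6 [305. 228.] [ 0.5954 -0.27    0.3625] 0.03
B s6 [351. 273.] [ 0.5952 -0.2717  0.3746] 0.055
C w6 [181. 119.] [ 0.4697 -0.4025  0.0848] 0.332
C s6 [310. 326.] [ 0.4687 -0.4044  0.0694] 0.045
```

View pics/w6.png

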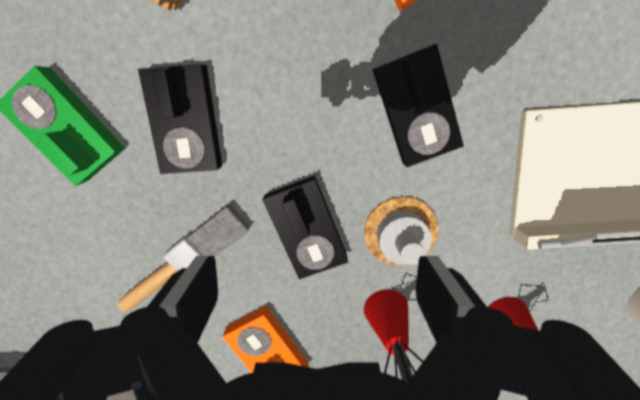

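The weight stands centred on the mat (around (402,232)). The black holders are seen clearly, A at (418,106), B at (305,228) and C at (181,119), each with its rib towards the robot.

```bash
python3 - <<'E'
from h import *
print(back('w6',525,109,.012))
E
python3 -m pendant '[{"dx":0.03,"dy":0.03,"dz":0,"rx":0,"ry":0,"rz":-0.18,"gripper":0.085},{"dx":0.06,"dy":0.06,"dz":0.03,"rx":0,"ry":0,"rz":-0.36,"gripper":0.085},{"dx":0.084,"dy":0.097,"dz":0.08,"rx":0,"ry":0,"rz":-0.368,"gripper":0.085},{"dx":0.084,"dy":0.097,"dz":0.13,"rx":0,"ry":0,"rz":-0.368,"gripper":0.085},{"dx":0.084,"dy":0.097,"dz":0.14,"rx":0,"ry":0,"rz":-0.368,"gripper":0.085},{"dx":0.084,"dy":0.097,"dz":0.14,"rx":0,"ry":0,"rz":-0.368,"gripper":0.085},{"dx":0.084,"dy":0.097,"dz":0.14,"rx":0,"ry":0,"rz":-0.368,"gripper":0.085}]'
```

```text
[ 0.45917169 -0.03428761  0.012     ]
t: 11.48
ee_pos: [0.4314, -0.1597, 0.0792]
ee_rot: [-0.575, 3.087, -0.002]
ft_force: [-0.0, -1.5, 0.3]
finger_gap: 0.998
grasp_force: 0.0
```

```bash
python3 -m pendant '[{"dx":0.001,"dy":0,"dz":0.04,"rx":0,"ry":0,"rz":0,"gripper":0.085},{"dx":0.001,"dy":0,"dz":0.074,"rx":0,"ry":0,"rz":0,"gripper":0.085},{"dx":0.001,"dy":0,"dz":0.074,"rx":0,"ry":0,"rz":0,"gripper":0.085},{"dx":0.001,"dy":0,"dz":0.074,"rx":0,"ry":0,"rz":0,"gripper":0.0},{"dx":0.001,"dy":0,"dz":0.074,"rx":0,"ry":0,"rz":0,"gripper":0.0},{"dx":0.001,"dy":0,"dz":0.074,"rx":0,"ry":0,"rz":0,"gripper":0.0},{"dx":0.001,"dy":0,"dz":0.074,"rx":0,"ry":0,"rz":0,"gripper":0.0},{"dx":0.001,"dy":0,"dz":0.074,"rx":0,"ry":0,"rz":0,"gripper":0.0},{"dx":0.001,"dy":0,"dz":0.074,"rx":0,"ry":0,"rz":0,"gripper":0.0},{"dx":0.001,"dy":0,"dz":0.074,"rx":0,"ry":0,"rz":0,"gripper":0.0}]' 80
python3 -m pendant '[{"dx":0,"dy":0,"dz":-0.03,"rx":0,"ry":0,"rz":0,"gripper":0.0},{"dx":0,"dy":0,"dz":-0.08,"rx":0,"ry":0,"rz":0,"gripper":0.0},{"dx":0,"dy":0,"dz":-0.08,"rx":0,"ry":0,"rz":0,"gripper":0.0},{"dx":0,"dy":0,"dz":-0.08,"rx":0,"ry":0,"rz":0,"gripper":0.0}]'
```

```text
t: 12.72
ee_pos: [0.4294, -0.1596, 0.0045]
ee_rot: [-0.575, 3.088, -0.001]
ft_force: [-1.6, -0.0, 11.5]
finger_gap: 0.142
grasp_force: 79.0
t: 13.22
ee_pos: [0.4288, -0.1592, 0.0832]
ee_rot: [0.575, -3.088, -0.001]
ft_force: [-0.8, 0.3, -2.1]
finger_gap: 0.144
grasp_force: 79.2
```

```bash
cat >> h.py <<'E'
ST=np.array([.5225,.1655]); SY=.071
def w2s(p,o=None):
    o=ST; d=np.array(p[:2])-o; c,s=np.cos(SY),np.sin(SY); return np.array([c*d[0]+s*d[1],-s*d[0]+c*d[1]])
def s2w(p):
    c,s=np.cos(SY),np.sin(SY); return ST+np.array([c*p[0]-s*p[1],s*p[0]+c*p[1]])
def go(x,y,z,yaw):
    s=manip.get_state(); M=R.from_rotvec(s['ee_rot']).as_matrix(); d=M.T@(np.array([x,y,z])-s['ee_pos'])
    T=R.from_euler('z',yaw).as_matrix()@np.diag([-1.,1,-1]); rv=R.from_matrix(M.T@T).as_rotvec()
    print('move d',d.round(4),'r',rv.round(4),'st',w2s(s['ee_pos']).round(4),'z',s['ee_pos'][2].round(4),'f',np.round(s['ft_force'],1),'gap',round(s['finger_gap'],3),s['t'])
E
python3 -c "
from h import *
print(s2w((-.063,.049)),w2s(back('w2',195,262,.02)));go(*s2w((-.063,.049)),.0832,.071)"
```

```text
[0.45618265 0.2099073 ] [-0.17120743  0.03182435]
move d [-1.584e-01  3.344e-01  1.000e-04] r [ 0.0004 -0.0005  0.2972] st [-0.1165 -0.3172] z 0.0832 f [-0.8  0.3 -2.1] gap 0.144 13.225
```

```bash
python3 -m pendant '[{"dx":-0.025,"dy":0.05,"dz":0,"rx":0,"ry":0,"rz":0.1,"gripper":0},{"dx":-0.05,"dy":0.1,"dz":0,"rx":0,"ry":0,"rz":0.2,"gripper":0},{"dx":-0.075,"dy":0.155,"dz":0,"rx":0,"ry":0,"rz":0.297,"gripper":0},{"dx":-0.1,"dy":0.21,"dz":0,"rx":0,"ry":0,"rz":0.297,"gripper":0},{"dx":-0.125,"dy":0.265,"dz":0,"rx":0,"ry":0,"rz":0.297,"gripper":0},{"dx":-0.15,"dy":0.315,"dz":0,"rx":0,"ry":0,"rz":0.297,"gripper":0},{"dx":-0.158,"dy":0.334,"dz":0,"rx":0,"ry":0,"rz":0.297,"gripper":0},{"dx":-0.158,"dy":0.334,"dz":0,"rx":0,"ry":0,"rz":0.297,"gripper":0},{"dx":-0.158,"dy":0.334,"dz":0.02,"rx":0,"ry":0,"rz":0.297,"gripper":0},{"dx":-0.158,"dy":0.334,"dz":0.02,"rx":0,"ry":0,"rz":0.297,"gripper":0}]'
python3 -c "
from h import *
grab('wrist','w7');go(*s2w((-.063,.049)),.02,.071)"
```

```text
t: 14.48
ee_pos: [0.4549, 0.2078, 0.0623]
ee_rot: [0.11, -3.136, 0.002]
ft_force: [0.1, -0.7, -2.2]
finger_gap: 0.134
grasp_force: 83.2
move d [-0.0009  0.0018  0.0432] r [-0.0006 -0.0023 -0.0008] st [-0.0638  0.0472] z 0.0632 f [ 0.5 -0.  -1.6] gap 0.136 14.525
```

View pics/w7.png

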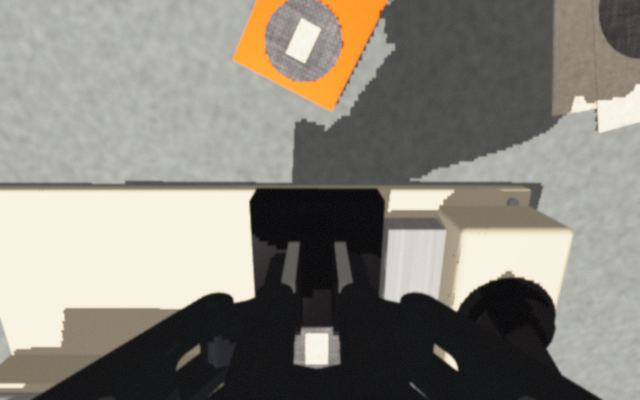

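The holder is square to the bed, just right of the datum block (its edge at column 383, the block at 388). That's my last picture, so from here I go by force and numeric fits.

```bash
python3 -m pendant '[{"dx":0,"dy":0,"dz":0.03,"rx":0,"ry":0,"rz":0,"gripper":0},{"dx":0,"dy":0,"dz":0.043,"rx":0,"ry":0,"rz":0,"gripper":0},{"dx":0,"dy":0,"dz":0.043,"rx":0,"ry":0,"rz":0,"gripper":0},{"dx":-0.012,"dy":0,"dz":0.043,"rx":0,"ry":0,"rz":0,"gripper":0},{"dx":-0.024,"dy":0,"dz":0.043,"rx":0,"ry":0,"rz":0,"gripper":0},{"dx":-0.033,"dy":0,"dz":0.043,"rx":0,"ry":0,"rz":0,"gripper":0},{"dx":-0.033,"dy":0,"dz":0.043,"rx":0,"ry":0,"rz":0,"gripper":0}]'
for i in 1 2 3; do python3 -m pendant '[{"dx":-0.0015,"dy":0,"dz":0,"rx":0,"ry":0,"rz":0,"gripper":0},{"dx":-0.003,"dy":0,"dz":0,"rx":0,"ry":0,"rz":0,"gripper":0}]' | egrep 'pos|ft'; done
```

```text
t: 15.4
ee_pos: [0.4901, 0.2115, 0.0209]
ee_rot: [-0.111, 3.139, 0.0]
ft_force: [-0.0, -0.7, -3.1]
finger_gap: 0.14
grasp_force: 83.2
ee_pos: [0.492, 0.2117, 0.0209]
ft_force: [-0.6, -0.6, -2.2]
ee_pos: [0.4935, 0.2116, 0.0206]
ft_force: [-13.1, -1.1, 6.3]
ee_pos: [0.4932, 0.2116, 0.0202]
ft_force: [-30.2, -2.2, 16.9]
```

```bash
python3 -m pendant '[{"dx":0.006,"dy":0.003,"dz":0,"rx":0,"ry":0,"rz":0,"gripper":0},{"dx":0.006,"dy":0.006,"dz":0,"rx":0,"ry":0,"rz":0,"gripper":0},{"dx":0.006,"dy":0.009,"dz":0,"rx":0,"ry":0,"rz":0,"gripper":0},{"dx":0.006,"dy":0.009,"dz":0,"rx":0,"ry":0,"rz":0,"gripper":0}]' | egrep 'pos|ft'
for i in 1 2 3; do python3 -m pendant '[{"dx":0,"dy":0.001,"dz":0,"rx":0,"ry":0,"rz":0,"gripper":0},{"dx":0,"dy":0.002,"dz":0,"rx":0,"ry":0,"rz":0,"gripper":0},{"dx":0,"dy":0.002,"dz":0,"rx":0,"ry":0,"rz":0,"gripper":0}]' | egrep 'pos|ft'; done
```

```text
ee_pos: [0.4919, 0.2209, 0.0209]
ft_force: [0.1, -1.0, -3.0]
ee_pos: [0.4915, 0.2227, 0.0209]
ft_force: [0.4, 0.5, -2.4]
ee_pos: [0.4914, 0.2235, 0.021]
ft_force: [-0.1, -9.2, 1.6]
ee_pos: [0.4914, 0.2237, 0.0212]
ft_force: [0.4, -22.6, 7.4]
```

```bash
python3 -m pendant '[{"dx":0,"dy":-0.0025,"dz":0,"rx":0,"ry":0,"rz":0,"gripper":0},{"dx":0,"dy":-0.0025,"dz":0.002,"rx":0,"ry":0,"rz":0,"gripper":0},{"dx":0,"dy":-0.0025,"dz":0.003,"rx":0,"ry":0,"rz":0,"gripper":0},{"dx":0,"dy":-0.0025,"dz":0.003,"rx":0,"ry":0,"rz":0,"gripper":0}]' | egrep 'pos|ft'
python3 -m pendant '[{"dx":0,"dy":0,"dz":0.001,"rx":0,"ry":0,"rz":0,"gripper":0},{"dx":0,"dy":0,"dz":0.0015,"rx":0,"ry":0,"rz":0,"gripper":0},{"dx":0,"dy":0,"dz":0.0015,"rx":0,"ry":0,"rz":0,"gripper":0}]' | egrep 'pos|rot|ft|gap'
```

```text
ee_pos: [0.4915, 0.2235, 0.0178]
ft_force: [0.7, -7.2, -0.9]
ee_pos: [0.4915, 0.2234, 0.0166]
ee_rot: [-0.111, 3.139, -0.003]
ft_force: [-1.0, -8.2, 4.9]
finger_gap: 0.143
```

```bash
python3 -m pendant '[{"dx":-0.0015,"dy":0,"dz":0,"rx":0,"ry":0,"rz":0,"gripper":0},{"dx":-0.003,"dy":0,"dz":0,"rx":0,"ry":0,"rz":0,"gripper":0},{"dx":-0.003,"dy":0,"dz":0,"rx":0,"ry":0,"rz":0,"gripper":0}]' | egrep 'pos|ft'
python3 -m pendant '[{"dx":-0.0015,"dy":0,"dz":0,"rx":0,"ry":0,"rz":0,"gripper":0},{"dx":-0.0025,"dy":0,"dz":0,"rx":0,"ry":0,"rz":0,"gripper":0},{"dx":-0.0025,"dy":0,"dz":0,"rx":0,"ry":0,"rz":0,"gripper":0}]' | egrep 'pos|rot|ft|gap'
```

```text
ee_pos: [0.4916, 0.2234, 0.0165]
ft_force: [-17.3, -10.0, 20.5]
ee_pos: [0.4926, 0.2235, 0.0165]
ee_rot: [0.112, -3.133, 0.003]
ft_force: [-24.9, -10.5, 27.1]
finger_gap: 0.14
```

```bash
python3 -m pendant '[{"dx":0,"dy":0,"dz":0,"rx":0,"ry":0,"rz":0,"gripper":0.04},{"dx":0,"dy":0,"dz":0,"rx":0,"ry":0,"rz":0,"gripper":0.04},{"dx":0,"dy":0,"dz":0,"rx":0,"ry":0,"rz":0,"gripper":0.04},{"dx":0,"dy":0,"dz":-0.02,"rx":0,"ry":0,"rz":0,"gripper":0.04},{"dx":0,"dy":0,"dz":-0.06,"rx":0,"ry":0,"rz":0,"gripper":0.04},{"dx":0.04,"dy":0,"dz":-0.11,"rx":0,"ry":0,"rz":0,"gripper":0.085},{"dx":0.08,"dy":-0.03,"dz":-0.16,"rx":0,"ry":0,"rz":0,"gripper":0.085},{"dx":0.12,"dy":-0.06,"dz":-0.18,"rx":0,"ry":0,"rz":0,"gripper":0.085},{"dx":0.12,"dy":-0.06,"dz":-0.18,"rx":0,"ry":0,"rz":0,"gripper":0.085},{"dx":0.12,"dy":-0.06,"dz":-0.18,"rx":0,"ry":0,"rz":0,"gripper":0.085}]'
python3 - <<'E'
from fit import *
grab('wrist','w8'); grab('side','s8'); grab('scene','c8')
p=list(s2w((.005,.061)))+[.071]
u=proj('w8',[p[0],p[1],.03])[0]; print(u)
m=mask('w8',u,95); print(m.sum(),sil('w8',p,.012).sum())
x,c=fit([('w8',hull(m))],p,.012); print(x,c/m.sum(),w2s(x))
for n,p in dict(B=(.5952,-.2710,.37),C=(.4686,-.4044,.07)).items():
    u=proj('s8',[p[0],p[1],.015])[0]; m=hull(mask('s8',u,38)); x,c=fit([('s8',m)],p); print(n,x.round(4),c/m.sum())
# plate front edge and datum in w8: columns/rows of brightness
im=cv2.imread('pics/w8.png')
for st_ in [(-.075,-.15,.012),(-.075,0,.012),(-.075,.09,.012),(-.05,.093,.012),(.0,.093,.034),(.06,-.1,.012)]:
    print(st_,proj('w8',[*s2w(st_[:2]),st_[2]])[0].round(1))
E
```

```text
t: 20.65
ee_pos: [0.3819, 0.1563, 0.1964]
ee_rot: [-0.111, 3.139, 0.0]
ft_force: [0.2, -0.8, -0.9]
finger_gap: 0.998
grasp_force: 0.0
[369.45969894 293.43007601]
5376.0 5546.882352941177
[0.52355737 0.2262332  0.06822625] 0.018504172502334264 [0.00536314 0.06050518]
B [ 0.5951 -0.2723  0.3775] 0.040538494809688574
C [ 0.4713 -0.368  -0.1621] 0.06880773464796822
(-0.075, -0.15, 0.012) [180.9 221.8]
(-0.075, 0, 0.012) [315.6 221.8]
(-0.075, 0.09, 0.012) [396.4 221.7]
(-0.05, 0.093, 0.012) [397.5 242.2]
(0.0, 0.093, 0.034) [398.8 291.6]
(0.06, -0.1, 0.012) [234.4 324.1]
```

```bash
python3 -c "
from h import *
go(.5691,-.2821,.10,.37)"
```

```text
move d [-0.1556 -0.4509  0.0955] r [ 1.000e-04 -1.200e-03 -2.984e-01] st [-0.141  0.001] z 0.1957 f [ 0.5 -1.1 -0.1] gap 0.994 20.8
```

```bash
python3 -m pendant '[{"dx":-0.02,"dy":-0.055,"dz":0,"rx":0,"ry":0,"rz":-0.1,"gripper":0.085},{"dx":-0.04,"dy":-0.11,"dz":0,"rx":0,"ry":0,"rz":-0.2,"gripper":0.085},{"dx":-0.06,"dy":-0.165,"dz":0,"rx":0,"ry":0,"rz":-0.298,"gripper":0.085},{"dx":-0.08,"dy":-0.22,"dz":0,"rx":0,"ry":0,"rz":-0.298,"gripper":0.085},{"dx":-0.1,"dy":-0.275,"dz":0,"rx":0,"ry":0,"rz":-0.298,"gripper":0.085},{"dx":-0.12,"dy":-0.33,"dz":0,"rx":0,"ry":0,"rz":-0.298,"gripper":0.085},{"dx":-0.14,"dy":-0.385,"dz":0,"rx":0,"ry":0,"rz":-0.298,"gripper":0.085},{"dx":-0.156,"dy":-0.44,"dz":0.03,"rx":0,"ry":0,"rz":-0.298,"gripper":0.085},{"dx":-0.156,"dy":-0.451,"dz":0.09,"rx":0,"ry":0,"rz":-0.298,"gripper":0.085},{"dx":-0.156,"dy":-0.451,"dz":0.09,"rx":0,"ry":0,"rz":-0.298,"gripper":0.085}]'|head -2
python3 -c "
from fit import *
grab('wrist','w9')
p=(.5952,-.272,.37);u=proj('w9',[p[0],p[1],.015])[0];m=mask('w9',u,100);print(u,m.sum())
grab('side','s9'); m=hull(mask('s9',proj('s9',[p[0],p[1],.015])[0],38)); print(fit([('s9',m)],p))
go(.5691,-.2821,.007,.37)"
```

```text
t: 22.05
ee_pos: [0.567, -0.2817, 0.1016]
[314.12408052 225.42392474] 9921.0
(array([ 0.59482656, -0.27163342,  0.36082449]), np.float64(137.58823529411762))
move d [ 3.000e-04 -1.000e-04  1.003e-01] r [ 0.0006 -0.0002 -0.0003] st [ 0.015  -0.4497] z 0.1073 f [ 0.6 -0.2  1.2] gap 0.998 22.15
```

```bash
python3 -m pendant '[{"dx":0,"dy":0,"dz":0.05,"rx":0,"ry":0,"rz":0,"gripper":0.085},{"dx":0,"dy":0,"dz":0.098,"rx":0,"ry":0,"rz":0,"gripper":0.085},{"dx":0,"dy":0,"dz":0.098,"rx":0,"ry":0,"rz":0,"gripper":0.085},{"dx":0,"dy":0,"dz":0.098,"rx":0,"ry":0,"rz":0,"gripper":0.0},{"dx":0,"dy":0,"dz":0.098,"rx":0,"ry":0,"rz":0,"gripper":0.0},{"dx":0,"dy":0,"dz":0.098,"rx":0,"ry":0,"rz":0,"gripper":0.0},{"dx":0,"dy":0,"dz":0.098,"rx":0,"ry":0,"rz":0,"gripper":0.0},{"dx":0,"dy":0,"dz":0.098,"rx":0,"ry":0,"rz":0,"gripper":0.0},{"dx":0,"dy":0,"dz":0.098,"rx":0,"ry":0,"rz":0,"gripper":0.0},{"dx":0,"dy":0,"dz":0.098,"rx":0,"ry":0,"rz":0,"gripper":0.0}]' 80
python3 -m pendant '[{"dx":0,"dy":0,"dz":-0.03,"rx":0,"ry":0,"rz":0,"gripper":0.0},{"dx":0,"dy":0,"dz":-0.08,"rx":0,"ry":0,"rz":0,"gripper":0.0},{"dx":0,"dy":0,"dz":-0.1,"rx":0,"ry":0,"rz":0,"gripper":0.0},{"dx":0,"dy":0,"dz":-0.1,"rx":0,"ry":0,"rz":0,"gripper":0.0}]'
python3 -c "
from h import *
go(*s2w((-.063,-.016)),.064,.071)"
```

```text
t: 23.4
ee_pos: [0.5693, -0.2827, 0.0091]
ee_rot: [-0.577, 3.088, -0.001]
ft_force: [-2.3, 1.5, 7.8]
finger_gap: 0.137
grasp_force: 78.7
t: 23.9
ee_pos: [0.5696, -0.283, 0.1095]
ee_rot: [-0.576, 3.087, -0.003]
ft_force: [0.9, 0.1, -2.8]
finger_gap: 0.138
grasp_force: 79.0
move d [-0.0529  0.4386  0.0448] r [-0.0017  0.0015  0.2982] st [ 0.0152 -0.4508] z 0.1095 f [ 0.9  0.1 -2.8] gap 0.138 23.9
```

```bash
python3 -m pendant '[{"dx":-0.006,"dy":0.05,"dz":0,"rx":0,"ry":0,"rz":0.1,"gripper":0},{"dx":-0.013,"dy":0.105,"dz":0,"rx":0,"ry":0,"rz":0.2,"gripper":0},{"dx":-0.02,"dy":0.16,"dz":0,"rx":0,"ry":0,"rz":0.298,"gripper":0},{"dx":-0.026,"dy":0.215,"dz":0,"rx":0,"ry":0,"rz":0.298,"gripper":0},{"dx":-0.033,"dy":0.27,"dz":0,"rx":0,"ry":0,"rz":0.298,"gripper":0},{"dx":-0.04,"dy":0.325,"dz":0,"rx":0,"ry":0,"rz":0.298,"gripper":0},{"dx":-0.046,"dy":0.38,"dz":0,"rx":0,"ry":0,"rz":0.298,"gripper":0},{"dx":-0.053,"dy":0.425,"dz":0,"rx":0,"ry":0,"rz":0.298,"gripper":0},{"dx":-0.053,"dy":0.438,"dz":0.02,"rx":0,"ry":0,"rz":0.298,"gripper":0},{"dx":-0.053,"dy":0.438,"dz":0.045,"rx":0,"ry":0,"rz":0.298,"gripper":0}]'
python3 -c "
from fit import *
grab('wrist','w10')
go(*s2w((-.063,-.016)),.026,.071)
s=manip.get_state(); x=s['ee_pos']; p=[x[0]+.028,x[1]+.002,.071]
m=mask('w10',(316,260),110); print(m.sum())"
```

```text
t: 25.15
ee_pos: [0.4593, 0.1461, 0.0618]
ee_rot: [0.115, -3.138, 0.0]
ft_force: [-0.1, -0.7, -3.1]
finger_gap: 0.136
grasp_force: 79.2
move d [-0.0031 -0.0004  0.0329] r [-0.0003 -0.0051  0.0015] st [-0.0659 -0.0156] z 0.059 f [-1.9 -0.  -7.9] gap 0.137 25.2
27628.0
```

```bash
python3 -m pendant '[{"dx":0,"dy":0,"dz":0.02,"rx":0,"ry":0,"rz":0,"gripper":0},{"dx":0,"dy":0,"dz":0.038,"rx":0,"ry":0,"rz":0,"gripper":0},{"dx":0,"dy":0,"dz":0.038,"rx":0,"ry":0,"rz":0,"gripper":0},{"dx":-0.012,"dy":0,"dz":0.038,"rx":0,"ry":0,"rz":0,"gripper":0},{"dx":-0.024,"dy":0,"dz":0.038,"rx":0,"ry":0,"rz":0,"gripper":0},{"dx":-0.034,"dy":0,"dz":0.038,"rx":0,"ry":0,"rz":0,"gripper":0},{"dx":-0.034,"dy":0,"dz":0.038,"rx":0,"ry":0,"rz":0,"gripper":0}]'
for i in 1 2; do python3 -m pendant '[{"dx":-0.0015,"dy":0,"dz":0,"rx":0,"ry":0,"rz":0,"gripper":0},{"dx":-0.003,"dy":0,"dz":0,"rx":0,"ry":0,"rz":0,"gripper":0},{"dx":-0.003,"dy":0,"dz":0,"rx":0,"ry":0,"rz":0,"gripper":0}]' | egrep 'pos|ft'; done
python3 -c "
from h import *
go(*s2w((-.0255,-.003)),.0215,.071)"
```

```text
t: 26.08
ee_pos: [0.4953, 0.1474, 0.0254]
ee_rot: [-0.112, 3.139, 0.0]
ft_force: [0.1, 0.2, -2.5]
finger_gap: 0.137
grasp_force: 79.2
ee_pos: [0.4973, 0.1476, 0.0254]
ft_force: [-0.8, -0.5, -2.7]
ee_pos: [0.4982, 0.1479, 0.0249]
ft_force: [-8.7, 0.6, -1.0]
move d [0.     0.0129 0.0034] r [ 0.0003 -0.0037  0.0005] st [-0.0255 -0.0159] z 0.0249 f [-8.7  0.6 -1. ] gap 0.138 26.825
```

```bash
python3 -m pendant '[{"dx":0.005,"dy":0.003,"dz":0,"rx":0,"ry":0,"rz":0,"gripper":0},{"dx":0.005,"dy":0.006,"dz":0,"rx":0,"ry":0,"rz":0,"gripper":0},{"dx":0.005,"dy":0.009,"dz":0,"rx":0,"ry":0,"rz":0,"gripper":0},{"dx":0.005,"dy":0.009,"dz":0,"rx":0,"ry":0,"rz":0,"gripper":0}]' | egrep 'pos|ft'
for i in 1 2 3; do python3 -m pendant '[{"dx":0,"dy":0.001,"dz":0,"rx":0,"ry":0,"rz":0,"gripper":0},{"dx":0,"dy":0.0015,"dz":0,"rx":0,"ry":0,"rz":0,"gripper":0},{"dx":0,"dy":0.0015,"dz":0,"rx":0,"ry":0,"rz":0,"gripper":0}]' | egrep 'pos|ft'; done
python3 -c "
from h import *
go(*s2w((-.0255,-.003)),.0215,.071)"
```

```text
ee_pos: [0.4949, 0.1567, 0.0254]
ft_force: [-0.8, -0.3, -2.5]
ee_pos: [0.4946, 0.158, 0.0254]
ft_force: [1.3, 0.3, -2.3]
ee_pos: [0.4945, 0.1593, 0.0254]
ft_force: [-0.7, -2.9, -2.0]
ee_pos: [0.4945, 0.1595, 0.0255]
ft_force: [-0.5, -12.5, 1.7]
move d [-0.0029  0.001   0.004 ] r [-0.0033  0.0001 -0.0006] st [-0.0284 -0.004 ] z 0.0255 f [ -0.5 -12.5   1.7] gap 0.137 28.45
```

```bash
python3 -m pendant '[{"dx":0,"dy":-0.0005,"dz":0.002,"rx":0,"ry":0,"rz":0,"gripper":0},{"dx":0,"dy":-0.0005,"dz":0.004,"rx":0,"ry":0,"rz":0,"gripper":0},{"dx":0,"dy":-0.0005,"dz":0.004,"rx":0,"ry":0,"rz":0,"gripper":0}]' | egrep 'pos|ft'
python3 -m pendant '[{"dx":0,"dy":0,"dz":0.001,"rx":0,"ry":0,"rz":0,"gripper":0},{"dx":0,"dy":0,"dz":0.001,"rx":0,"ry":0,"rz":0,"gripper":0}]' | egrep 'pos|ft'
for i in 1 2; do python3 -m pendant '[{"dx":-0.0015,"dy":0,"dz":0,"rx":0,"ry":0,"rz":0,"gripper":0},{"dx":-0.003,"dy":0,"dz":0,"rx":0,"ry":0,"rz":0,"gripper":0},{"dx":-0.003,"dy":0,"dz":0,"rx":0,"ry":0,"rz":0,"gripper":0}]' | egrep 'pos|ft'; done
```

```text
ee_pos: [0.4948, 0.1595, 0.0215]
ft_force: [1.6, -9.3, -1.4]
ee_pos: [0.495, 0.1595, 0.0211]
ft_force: [-2.1, -10.2, 10.0]
ee_pos: [0.4949, 0.1595, 0.021]
ft_force: [-19.2, -11.1, 28.1]
ee_pos: [0.495, 0.1595, 0.021]
ft_force: [-34.3, -12.6, 44.4]
```

```bash
python3 -m pendant '[{"dx":0.003,"dy":0,"dz":-0.001,"rx":0,"ry":0,"rz":0,"gripper":0},{"dx":0.003,"dy":0,"dz":-0.002,"rx":0,"ry":0,"rz":0,"gripper":0},{"dx":0.003,"dy":0,"dz":-0.002,"rx":0,"ry":0,"rz":0,"gripper":0}]' | egrep 'pos|ft'
python3 -m pendant '[{"dx":-0.0015,"dy":0,"dz":0,"rx":0,"ry":0,"rz":0,"gripper":0},{"dx":-0.0015,"dy":0,"dz":0,"rx":0,"ry":0,"rz":0,"gripper":0},{"dx":-0.0015,"dy":0,"dz":0,"rx":0,"ry":0,"rz":0,"gripper":0}]' | egrep 'pos|rot|ft'
python3 -c "
from h import *
go(*s2w((-.0255,-.003)),.0215,.071)"
```

```text
ee_pos: [0.4961, 0.1596, 0.022]
ft_force: [-3.4, -7.3, -2.8]
ee_pos: [0.4975, 0.1597, 0.0219]
ee_rot: [0.111, -3.137, 0.004]
ft_force: [-4.8, -7.7, -1.6]
move d [0.0001 0.001  0.0004] r [-0.0022 -0.0028 -0.0003] st [-0.0254 -0.004 ] z 0.0219 f [-4.8 -7.7 -1.6] gap 0.138 30.575
```

```bash
python3 -m pendant '[{"dx":-0.001,"dy":0,"dz":0,"rx":0,"ry":0,"rz":0,"gripper":0},{"dx":-0.0015,"dy":0,"dz":0,"rx":0,"ry":0,"rz":0,"gripper":0},{"dx":-0.0015,"dy":0,"dz":0,"rx":0,"ry":0,"rz":0,"gripper":0}]' | egrep 'pos|rot|ft'
python3 -m pendant '[{"dx":0,"dy":0,"dz":0.001,"rx":0,"ry":0,"rz":0,"gripper":0},{"dx":0,"dy":0,"dz":0.001,"rx":0,"ry":0,"rz":0,"gripper":0.04},{"dx":0,"dy":0,"dz":0.001,"rx":0,"ry":0,"rz":0,"gripper":0.04},{"dx":0,"dy":0,"dz":0.001,"rx":0,"ry":0,"rz":0,"gripper":0.04},{"dx":0,"dy":0,"dz":-0.03,"rx":0,"ry":0,"rz":0,"gripper":0.04},{"dx":0.03,"dy":-0.03,"dz":-0.08,"rx":0,"ry":0,"rz":0,"gripper":0.085},{"dx":0.07,"dy":-0.06,"dz":-0.13,"rx":0,"ry":0,"rz":0,"gripper":0.085},{"dx":0.11,"dy":-0.09,"dz":-0.18,"rx":0,"ry":0,"rz":0,"gripper":0.085},{"dx":0.11,"dy":-0.09,"dz":-0.18,"rx":0,"ry":0,"rz":0,"gripper":0.085},{"dx":0.11,"dy":-0.09,"dz":-0.18,"rx":0,"ry":0,"rz":0,"gripper":0.085}]'
cat > chk.py <<'E'
from fit import *
import sys
def row(f,n):
    # joint hull of n holders: corners of black blob
    P=[]
    for i in range(n):
        c=s2w((.005,.061-.064*i)); M,t=pose([*c,SY],.012); P.append(np.vstack(HB)@M.T+t)
    P=np.vstack(P); u=proj(f,P).mean(0); m=mask(f,u,150)
    def rend(q):
        c,s=np.cos(q[2]),np.sin(q[2]); o=P.mean(0); Q=P.copy(); d=P[:,:2]-o[:2]; Q[:,0]=o[0]+q[0]+c*d[:,0]-s*d[:,1]; Q[:,1]=o[1]+q[1]+s*d[:,0]+c*d[:,1]
        S=4; k=np.zeros((1600,2560),np.uint8); h=cv2.convexHull((proj(f,Q)*64+32).astype(np.int32).reshape(-1,1,2)); cv2.fillConvexPoly(k,h,255,shift=4)
        return cv2.resize(k,(640,400),interpolation=cv2.INTER_AREA)/255.
    H=hull(m); r=minimize(lambda q:np.abs(rend(q)-H).sum(),[0,0,0],method='Nelder-Mead',options=dict(initial_simplex=[[0,0,0],[.004,0,.01],[0,.004,.01],[.003,.003,-.01]],xatol=1e-4,fatol=.5))
    print(n,'row offset',r.x.round(4),'rel',r.fun/H.sum())
E
python3 - <<'E'
from chk import *
grab('wrist','w11'); grab('side','s11')
row('w11',2)
p=(.4713,-.368,-.162); u=proj('s11',[p[0],p[1],.015])[0]; m=hull(mask('s11',u,38)); x,c=fit([('s11',m)],p); print('C',x.round(4),c/m.sum())
E
```

```text
ee_pos: [0.4974, 0.1597, 0.0216]
ee_rot: [0.111, -3.134, 0.004]
ft_force: [-11.8, -8.7, 2.7]
t: 32.2
ee_pos: [0.3976, 0.0631, 0.2028]
ee_rot: [-0.11, 3.138, 0.0]
ft_force: [0.3, 0.0, -0.3]
finger_gap: 0.998
grasp_force: 0.0
2 row offset [ 0.0011  0.0011 -0.001 ] rel 0.6663926978432152
C [ 0.4713 -0.368  -0.1616] 0.06947371782589257
```

```bash
python3 -c "
from h import *
go(.4437,-.3635,.13,-.162)"
```

```text
move d [-0.0157 -0.4294  0.0712] r [ 2.000e-04 -9.000e-04  2.333e-01] st [-0.1319 -0.0927] z 0.2014 f [0.1 1.  0.3] gap 0.991 32.3
```

```bash
python3 -m pendant '[{"dx":0,"dy":-0.055,"dz":0,"rx":0,"ry":0,"rz":0.1,"gripper":0.085},{"dx":0,"dy":-0.11,"dz":0,"rx":0,"ry":0,"rz":0.2,"gripper":0.085},{"dx":-0.005,"dy":-0.165,"dz":0,"rx":0,"ry":0,"rz":0.233,"gripper":0.085},{"dx":-0.01,"dy":-0.22,"dz":0,"rx":0,"ry":0,"rz":0.233,"gripper":0.085},{"dx":-0.015,"dy":-0.275,"dz":0,"rx":0,"ry":0,"rz":0.233,"gripper":0.085},{"dx":-0.015,"dy":-0.33,"dz":0.02,"rx":0,"ry":0,"rz":0.233,"gripper":0.085},{"dx":-0.016,"dy":-0.385,"dz":0.05,"rx":0,"ry":0,"rz":0.233,"gripper":0.085},{"dx":-0.016,"dy":-0.429,"dz":0.071,"rx":0,"ry":0,"rz":0.233,"gripper":0.085},{"dx":-0.016,"dy":-0.429,"dz":0.071,"rx":0,"ry":0,"rz":0.233,"gripper":0.085},{"dx":-0.016,"dy":-0.429,"dz":0.071,"rx":0,"ry":0,"rz":0.233,"gripper":0.085}]'|head -2
python3 - <<'E'
from fit import *
grab('wrist','w12'); p=(.4713,-.368,-.162); u=proj('w12',[p[0],p[1],.015])[0]; m=hull(mask('w12',u,95)); x,c=fit([('w12',m)],p); print('C',u,x.round(4),c/m.sum())
rib=(x[0]-.028*np.cos(x[2]),x[1]-.028*np.sin(x[2])); go(*rib,.007,x[2])
go(.4437,-.3635,.007,-.162)
E
```

```text
t: 33.55
ee_pos: [0.4439, -0.3627, 0.13]
C [315.22278986 211.12915236] [ 0.4726 -0.3679 -0.1608] 0.02950074073092811
move d [-0.0012 -0.0008  0.1237] r [ 0.0009 -0.0009  0.0001] st [-0.1158 -0.5211] z 0.1307 f [-0.6 -0.   1. ] gap 0.994 33.6
move d [ 0.     -0.0012  0.1237] r [ 0.0009 -0.0009  0.0013] st [-0.1158 -0.5211] z 0.1307 f [-0.6 -0.   1. ] gap 0.994 33.6
```

```bash
python3 -m pendant '[{"dx":-0.001,"dy":-0.001,"dz":0.05,"rx":0,"ry":0,"rz":0,"gripper":0.085},{"dx":-0.001,"dy":-0.001,"dz":0.1,"rx":0,"ry":0,"rz":0,"gripper":0.085},{"dx":-0.001,"dy":-0.001,"dz":0.122,"rx":0,"ry":0,"rz":0,"gripper":0.085},{"dx":-0.001,"dy":-0.001,"dz":0.122,"rx":0,"ry":0,"rz":0,"gripper":0.085},{"dx":-0.001,"dy":-0.001,"dz":0.122,"rx":0,"ry":0,"rz":0,"gripper":0.0},{"dx":-0.001,"dy":-0.001,"dz":0.122,"rx":0,"ry":0,"rz":0,"gripper":0.0},{"dx":-0.001,"dy":-0.001,"dz":0.122,"rx":0,"ry":0,"rz":0,"gripper":0.0},{"dx":-0.001,"dy":-0.001,"dz":0.122,"rx":0,"ry":0,"rz":0,"gripper":0.0},{"dx":-0.001,"dy":-0.001,"dz":0.122,"rx":0,"ry":0,"rz":0,"gripper":0.0},{"dx":-0.001,"dy":-0.001,"dz":0.122,"rx":0,"ry":0,"rz":0,"gripper":0.0}]' 80
python3 -m pendant '[{"dx":0,"dy":0,"dz":0,"rx":0,"ry":0,"rz":0,"gripper":0.0},{"dx":0,"dy":0,"dz":-0.03,"rx":0,"ry":0,"rz":0,"gripper":0.0},{"dx":0,"dy":0,"dz":-0.08,"rx":0,"ry":0,"rz":0,"gripper":0.0},{"dx":0,"dy":0,"dz":-0.1,"rx":0,"ry":0,"rz":0,"gripper":0.0},{"dx":0,"dy":0,"dz":-0.1,"rx":0,"ry":0,"rz":0,"gripper":0.0}]'
python3 -c "
from h import *
go(*s2w((-.063,-.080)),.064,.071)"
```

```text
t: 34.85
ee_pos: [0.4445, -0.3648, 0.0099]
ee_rot: [0.254, 3.131, -0.001]
ft_force: [-1.6, 2.1, 6.2]
finger_gap: 0.136
grasp_force: 78.9
t: 35.48
ee_pos: [0.4449, -0.3652, 0.1105]
ee_rot: [0.254, 3.129, -0.003]
ft_force: [-0.8, -0.9, -2.1]
finger_gap: 0.133
grasp_force: 78.7
move d [0.0519 0.444  0.0457] r [-0.0017  0.0018 -0.2328] st [-0.115  -0.5239] z 0.1105 f [-0.8 -0.9 -2.1] gap 0.133 35.475
```

```bash
python3 -m pendant '[{"dx":0.006,"dy":0.05,"dz":0,"rx":0,"ry":0,"rz":-0.1,"gripper":0},{"dx":0.013,"dy":0.105,"dz":0,"rx":0,"ry":0,"rz":-0.2,"gripper":0},{"dx":0.02,"dy":0.16,"dz":0,"rx":0,"ry":0,"rz":-0.233,"gripper":0},{"dx":0.026,"dy":0.215,"dz":0,"rx":0,"ry":0,"rz":-0.233,"gripper":0},{"dx":0.033,"dy":0.27,"dz":0,"rx":0,"ry":0,"rz":-0.233,"gripper":0},{"dx":0.039,"dy":0.325,"dz":0,"rx":0,"ry":0,"rz":-0.233,"gripper":0},{"dx":0.046,"dy":0.38,"dz":0,"rx":0,"ry":0,"rz":-0.233,"gripper":0},{"dx":0.052,"dy":0.43,"dz":0,"rx":0,"ry":0,"rz":-0.233,"gripper":0},{"dx":0.052,"dy":0.444,"dz":0.01,"rx":0,"ry":0,"rz":-0.233,"gripper":0},{"dx":0.052,"dy":0.444,"dz":0.03,"rx":0,"ry":0,"rz":-0.233,"gripper":0}]'
python3 -c "
from fit import *
grab('wrist','w13')
go(*s2w((-.063,-.080)),.026,.071)
s=manip.get_state();z=s['ee_pos'];g=z[:2]+.0275*np.array([np.cos(.071),np.sin(.071)]);grab('side','s13')"
```

```text
t: 36.72
ee_pos: [0.4645, 0.0827, 0.0781]
ee_rot: [0.115, -3.139, 0.0]
ft_force: [0.5, -0.4, -1.4]
finger_gap: 0.137
grasp_force: 78.9
move d [-0.0025 -0.001   0.0497] r [ 0.0001 -0.0039  0.001 ] st [-0.0653 -0.079 ] z 0.0757 f [-1.4 -0.2 -5.4] gap 0.139 36.775
```

```bash
python3 -m pendant '[{"dx":0,"dy":0,"dz":0.03,"rx":0,"ry":0,"rz":0,"gripper":0},{"dx":0,"dy":0,"dz":0.054,"rx":0,"ry":0,"rz":0,"gripper":0},{"dx":0,"dy":0,"dz":0.054,"rx":0,"ry":0,"rz":0,"gripper":0},{"dx":-0.012,"dy":0,"dz":0.054,"rx":0,"ry":0,"rz":0,"gripper":0},{"dx":-0.024,"dy":0,"dz":0.054,"rx":0,"ry":0,"rz":0,"gripper":0},{"dx":-0.034,"dy":0,"dz":0.054,"rx":0,"ry":0,"rz":0,"gripper":0},{"dx":-0.034,"dy":0,"dz":0.054,"rx":0,"ry":0,"rz":0,"gripper":0}]'
for i in 1 2; do python3 -m pendant '[{"dx":-0.0015,"dy":0,"dz":0,"rx":0,"ry":0,"rz":0,"gripper":0},{"dx":-0.003,"dy":0,"dz":0,"rx":0,"ry":0,"rz":0,"gripper":0},{"dx":-0.003,"dy":0,"dz":0,"rx":0,"ry":0,"rz":0,"gripper":0}]' | egrep 'pos|ft'; done
python3 -c "
from h import *
go(*s2w((-.0255,-.068)),.0215,.071)"
```

```text
t: 37.7
ee_pos: [0.4995, 0.0844, 0.0255]
ee_rot: [-0.112, 3.139, -0.0]
ft_force: [-0.2, 1.0, -1.7]
finger_gap: 0.137
grasp_force: 78.9
ee_pos: [0.5015, 0.0846, 0.0254]
ft_force: [-0.3, -1.2, -1.2]
ee_pos: [0.5033, 0.0848, 0.0251]
ft_force: [-5.1, -0.3, 0.0]
move d [0.0006 0.0111 0.0036] r [ 0.0001 -0.0022  0.0003] st [-0.0249 -0.0792] z 0.0251 f [-5.1 -0.3  0. ] gap 0.132 38.45
```

```bash
python3 -m pendant '[{"dx":0.004,"dy":0.003,"dz":0,"rx":0,"ry":0,"rz":0,"gripper":0},{"dx":0.004,"dy":0.006,"dz":0,"rx":0,"ry":0,"rz":0,"gripper":0},{"dx":0.004,"dy":0.008,"dz":0,"rx":0,"ry":0,"rz":0,"gripper":0},{"dx":0.004,"dy":0.008,"dz":0,"rx":0,"ry":0,"rz":0,"gripper":0}]' | egrep 'pos|ft'
for i in 1 2 3; do python3 -m pendant '[{"dx":0,"dy":0.001,"dz":0,"rx":0,"ry":0,"rz":0,"gripper":0},{"dx":0,"dy":0.0015,"dz":0,"rx":0,"ry":0,"rz":0,"gripper":0},{"dx":0,"dy":0.0015,"dz":0,"rx":0,"ry":0,"rz":0,"gripper":0}]' | egrep 'pos|ft'; done
python3 -c "
from h import *
go(*s2w((-.0255,-.068)),.0215,.071)"
```

```text
ee_pos: [0.5001, 0.0927, 0.0254]
ft_force: [-0.1, 0.7, -1.6]
ee_pos: [0.4998, 0.094, 0.0254]
ft_force: [-0.4, -0.3, -1.0]
ee_pos: [0.4997, 0.0955, 0.0254]
ft_force: [0.1, -0.7, -2.1]
ee_pos: [0.4997, 0.0957, 0.0256]
ft_force: [-0.7, -9.5, 1.5]
move d [-0.0022 -0.      0.0041] r [-0.0029 -0.     -0.0005] st [-0.0277 -0.068 ] z 0.0256 f [-0.7 -9.5  1.5] gap 0.136 40.075
```

```bash
python3 -m pendant '[{"dx":0,"dy":0,"dz":0.002,"rx":0,"ry":0,"rz":0,"gripper":0},{"dx":0,"dy":0,"dz":0.0035,"rx":0,"ry":0,"rz":0,"gripper":0},{"dx":0,"dy":0,"dz":0.0035,"rx":0,"ry":0,"rz":0,"gripper":0}]' | egrep 'pos|ft'
for i in 1 2; do python3 -m pendant '[{"dx":-0.001,"dy":0,"dz":0,"rx":0,"ry":0,"rz":0,"gripper":0},{"dx":-0.002,"dy":0,"dz":0,"rx":0,"ry":0,"rz":0,"gripper":0},{"dx":-0.002,"dy":0,"dz":0,"rx":0,"ry":0,"rz":0,"gripper":0}]' | egrep 'pos|ft'; done
python3 -c "
from h import *
go(*s2w((-.0249,-.068)),.0215,.071)"
```

```text
ee_pos: [0.5001, 0.0957, 0.0221]
ft_force: [1.2, -9.5, 2.6]
ee_pos: [0.5002, 0.0957, 0.0219]
ft_force: [-8.8, -11.4, 7.9]
ee_pos: [0.5007, 0.0957, 0.0219]
ft_force: [-16.8, -13.1, 17.6]
move d [-0.0018  0.0001  0.0004] r [-0.0033 -0.0049 -0.0006] st [-0.0267 -0.0681] z 0.0219 f [-16.8 -13.1  17.6] gap 0.135 41.2
```

Still on the bed with friction, so I'll lift slightly and finish the push to the fence.

```bash
python3 -m pendant '[{"dx":0.001,"dy":-0.0005,"dz":-0.001,"rx":0,"ry":0,"rz":0,"gripper":0},{"dx":0.001,"dy":-0.0005,"dz":-0.0015,"rx":0,"ry":0,"rz":0,"gripper":0},{"dx":0,"dy":-0.0005,"dz":-0.0015,"rx":0,"ry":0,"rz":0,"gripper":0},{"dx":0,"dy":-0.0005,"dz":-0.0015,"rx":0,"ry":0,"rz":0,"gripper":0}]' | egrep 'pos|ft'
python3 -m pendant '[{"dx":-0.001,"dy":0,"dz":0,"rx":0,"ry":0,"rz":0,"gripper":0},{"dx":-0.001,"dy":0,"dz":0,"rx":0,"ry":0,"rz":0,"gripper":0}]' | egrep 'pos|rot|ft'
python3 -c "
from h import *
go(*s2w((-.0249,-.068)),.0215,.071)"
```

```text
ee_pos: [0.5026, 0.096, 0.023]
ft_force: [-3.8, -5.9, -1.7]
ee_pos: [0.5025, 0.096, 0.0229]
ee_rot: [0.111, -3.136, 0.003]
ft_force: [-9.4, -7.5, 2.4]
move d [ 0.     -0.      0.0014] r [-0.0018 -0.0039 -0.0002] st [-0.0248 -0.0679] z 0.0229 f [-9.4 -7.5  2.4] gap 0.131 41.95
```

```bash
python3 -m pendant '[{"dx":0,"dy":0,"dz":0.0015,"rx":0,"ry":0,"rz":0,"gripper":0},{"dx":0,"dy":0,"dz":0.0015,"rx":0,"ry":0,"rz":0,"gripper":0.04},{"dx":0,"dy":0,"dz":0.0015,"rx":0,"ry":0,"rz":0,"gripper":0.04},{"dx":0,"dy":0,"dz":0.0015,"rx":0,"ry":0,"rz":0,"gripper":0.04},{"dx":0,"dy":0,"dz":-0.03,"rx":0,"ry":0,"rz":0,"gripper":0.04},{"dx":0.03,"dy":0.02,"dz":-0.08,"rx":0,"ry":0,"rz":0,"gripper":0.085},{"dx":0.07,"dy":0.04,"dz":-0.13,"rx":0,"ry":0,"rz":0,"gripper":0.085},{"dx":0.11,"dy":0.06,"dz":-0.18,"rx":0,"ry":0,"rz":0,"gripper":0.085},{"dx":0.13,"dy":0.065,"dz":-0.2,"rx":0,"ry":0,"rz":0,"gripper":0.085},{"dx":0.13,"dy":0.065,"dz":-0.2,"rx":0,"ry":0,"rz":0,"gripper":0.085}]' | head -2
python3 - <<'E'
from fit import *
grab('wrist','w14'); grab('scene','c14'); grab('side','s14')
# reference label offset from isolated fits in w6
def labels(f,u,rad):
    im=cv2.imread('pics/'+f+'.png').min(2); k=np.zeros(im.shape,np.uint8); cv2.circle(k,tuple(int(a) for a in u),rad,1,-1)
    m=((im>150)&(k>0)).astype(np.uint8); n,l,s,c=cv2.connectedComponentsWithStats(m); return [(c[i].round(1),s[i,4]) for i in range(1,n)]
x=(.4567,-.1495,.3666); u=labels('w6',(430,134),14); print(u)
M,t=pose(x,0)
lb=max(u,key=lambda a:a[1])[0]; off=M.T@(back('w6',*lb,.0225)-t); print('label in holder',off)
im=cv2.imread('pics/w14.png')
for i in range(3):
    c=s2w((.005+off[0],.061-.064*i+off[1])); u=proj('w14',[*c,.0345])[0]
    for l in labels('w14',u,16): 
        if l[1]>15: print(i,'exp',u.round(1),'got',l[0],l[1],'st',(w2s(back('w14',*l[0],.0345))-off[:2]).round(4))
cv2.imwrite('pics/w14g.png',im)
E
```

```text
t: 43.2
ee_pos: [0.3701, 0.153, 0.2253]
[(array([428.5, 133.5]), np.int32(284))]
label in holder [0.02905256 0.00026672 0.0225    ]
```

```bash
python3 - <<'E'
from fit import *
im=cv2.imread('pics/w14.png').max(2)
for y in np.arange(.085,-.096,-.012):
    e=proj('w14',[*s2w((-.05,y)),.012])[0]; u=int(round(e[0])); 
    col=im[int(e[1])-25:int(e[1])+25,u]; d=np.where((col<60))[0]
    if len(d): v=int(e[1])-25+d[0]-.5; print(round(y,3),e.round(1),v,'st',w2s(back('w14',u,v,.012)).round(4))
    else: print(round(y,3),e.round(1),col[::6])
v=int(proj('w14',[*s2w((-.045,0)),.034])[0][1])+3; r=im[v]; d=np.where(r<60)[0]; print(v,d.min(),d.max(),'runs',[ (a[0],a[-1]) for a in np.split(d,np.where(np.diff(d)>1)[0]+1)])
print([proj('w14',[*s2w((-.045,b)),.034])[0].round(1) for b in(.093,.029,-.035,-.099)])
E
```

```text
0.085 [386.7 240.6] 240.5 st [-0.0502  0.0854]
0.073 [376.9 240.6] 240.5 st [-0.0501  0.0731]
0.061 [367.1 240.6] 240.5 st [-0.0501  0.0609]
0.049 [357.3 240.6] 240.5 st [-0.0501  0.0486]
0.037 [347.6 240.6] 240.5 st [-0.0501  0.0375]
0.025 [337.8 240.6] 240.5 st [-0.0501  0.0253]
0.013 [328.  240.6] 240.5 st [-0.0501  0.013 ]
0.001 [318.2 240.5] 240.5 st [-0.0501  0.0007]
-0.011 [308.4 240.5] 240.5 st [-0.05   -0.0115]
-0.023 [298.6 240.5] 240.5 st [-0.05   -0.0226]
-0.035 [288.9 240.5] 240.5 st [-0.05   -0.0348]
-0.047 [279.1 240.5] 240.5 st [-0.05   -0.0471]
-0.059 [269.3 240.5] 240.5 st [-0.05   -0.0594]
-0.071 [259.5 240.5] 240.5 st [-0.05   -0.0704]
-0.083 [249.7 240.5] 240.5 st [-0.0499 -0.0827]
-0.095 [239.9 240.4] 241.5 st [-0.0486 -0.095 ]
255 235 395 runs [(np.int64(235), np.int64(395))]
[array([396.9, 252.5]), array([342.2, 252.5]), array([287.5, 252.4]), array([232.8, 252.3])]
```

```bash
python3 -c "
from h import *
print('beaker',w2s(back('side0',356,160,0)),w2s(back('scene0',342,300,0)))
go(*s2w((.062,-.0365)),.11,.071)"
```

```text
beaker [ 0.18790759 -0.00416065] [0.1891535  0.00307517]
move d [-0.2144 -0.0341  0.1125] r [-0.0001 -0.0006  0.0001] st [-0.1524 -0.0024] z 0.2227 f [-0.6  0.4 -0.9] gap 0.998 43.35
```

```bash
python3 -m pendant '[{"dx":-0.05,"dy":-0.01,"dz":0,"rx":0,"ry":0,"rz":0,"gripper":0},{"dx":-0.1,"dy":-0.02,"dz":0,"rx":0,"ry":0,"rz":0,"gripper":0},{"dx":-0.15,"dy":-0.03,"dz":0,"rx":0,"ry":0,"rz":0,"gripper":0},{"dx":-0.2,"dy":-0.034,"dz":0,"rx":0,"ry":0,"rz":0,"gripper":0},{"dx":-0.215,"dy":-0.034,"dz":0.02,"rx":0,"ry":0,"rz":0,"gripper":0},{"dx":-0.215,"dy":-0.034,"dz":0.07,"rx":0,"ry":0,"rz":0,"gripper":0},{"dx":-0.215,"dy":-0.034,"dz":0.12,"rx":0,"ry":0,"rz":0,"gripper":0},{"dx":-0.215,"dy":-0.034,"dz":0.12,"rx":0,"ry":0,"rz":0,"gripper":0},{"dx":-0.215,"dy":-0.034,"dz":0.12,"rx":0,"ry":0,"rz":0,"gripper":0}]'
python3 -c "
from h import *
grab('scene','c15')
go(*s2w((.062,-.0365)),.055,.071)"
```

```text
t: 44.48
ee_pos: [0.5877, 0.1337, 0.1046]
ee_rot: [-0.112, 3.139, 0.0]
ft_force: [0.4, -0.1, 0.7]
finger_gap: -0.002
grasp_force: 0.0
move d [ 0.0014 -0.0002  0.0502] r [0.0001 0.0022 0.0001] st [ 0.0633 -0.0363] z 0.1052 f [0.5 0.2 0. ] gap 0.001 44.525
```

```bash
python3 -m pendant '[{"dx":0.001,"dy":0,"dz":0.025,"rx":0,"ry":0,"rz":0,"gripper":0},{"dx":0.001,"dy":0,"dz":0.045,"rx":0,"ry":0,"rz":0,"gripper":0},{"dx":0.001,"dy":0,"dz":0.051,"rx":0,"ry":0,"rz":0,"gripper":0}]'|egrep 'pos|ft'
python3 -m pendant '[{"dx":0.004,"dy":0,"dz":0.002,"rx":0,"ry":0,"rz":0,"gripper":0},{"dx":0.008,"dy":0,"dz":0.004,"rx":0,"ry":0,"rz":0,"gripper":0},{"dx":0.012,"dy":0,"dz":0.006,"rx":0,"ry":0,"rz":0,"gripper":0},{"dx":0.016,"dy":0,"dz":0.008,"rx":0,"ry":0,"rz":0,"gripper":0},{"dx":0.02,"dy":0,"dz":0.01,"rx":0,"ry":0,"rz":0,"gripper":0},{"dx":0.023,"dy":0,"dz":0.012,"rx":0,"ry":0,"rz":0,"gripper":0}]'|egrep 'pos|ft'
python3 -m pendant '[{"dx":0.002,"dy":0,"dz":0.002,"rx":0,"ry":0,"rz":0,"gripper":0},{"dx":0.004,"dy":0,"dz":0.005,"rx":0,"ry":0,"rz":0,"gripper":0},{"dx":0.006,"dy":0,"dz":0.008,"rx":0,"ry":0,"rz":0,"gripper":0}]'|egrep 'pos|ft'
```

```text
ee_pos: [0.5867, 0.1338, 0.0531]
ft_force: [-0.3, -0.5, 0.4]
ee_pos: [0.5631, 0.1321, 0.0403]
ft_force: [0.6, 0.5, 0.5]
ee_pos: [0.5573, 0.1317, 0.0322]
ft_force: [0.9, -0.0, 0.4]
```

```bash
python3 -m pendant '[{"dx":0.002,"dy":0,"dz":0.002,"rx":0,"ry":0,"rz":0,"gripper":0},{"dx":0.003,"dy":0,"dz":0.004,"rx":0,"ry":0,"rz":0,"gripper":0},{"dx":0.004,"dy":0,"dz":0.006,"rx":0,"ry":0,"rz":0,"gripper":0}]'|egrep 'pos|ft'
for i in 1 2 3; do python3 -m pendant '[{"dx":0,"dy":0,"dz":0.001,"rx":0,"ry":0,"rz":0,"gripper":0},{"dx":0,"dy":0,"dz":0.002,"rx":0,"ry":0,"rz":0,"gripper":0},{"dx":0,"dy":0,"dz":0.002,"rx":0,"ry":0,"rz":0,"gripper":0}]'|egrep 'pos|ft'; done
```

```text
ee_pos: [0.5553, 0.1315, 0.0274]
ft_force: [8.0, 1.2, 10.0]
ee_pos: [0.5543, 0.1315, 0.0249]
ft_force: [3.8, 0.6, 4.0]
ee_pos: [0.5531, 0.1313, 0.0222]
ft_force: [2.6, 0.7, 2.1]
ee_pos: [0.5528, 0.1314, 0.02]
ft_force: [-0.3, -0.7, 0.3]
```

```bash
for i in 1 2 3; do python3 -m pendant '[{"dx":0,"dy":0,"dz":0.001,"rx":0,"ry":0,"rz":0,"gripper":0},{"dx":0,"dy":0,"dz":0.002,"rx":0,"ry":0,"rz":0,"gripper":0},{"dx":0,"dy":0,"dz":0.002,"rx":0,"ry":0,"rz":0,"gripper":0}]'|egrep 'pos|ft'; done
```

```text
ee_pos: [0.5529, 0.1313, 0.0186]
ft_force: [-4.3, -0.6, 7.8]
ee_pos: [0.5531, 0.1314, 0.0182]
ft_force: [-11.6, -1.8, 35.0]
ee_pos: [0.5532, 0.1313, 0.0178]
ft_force: [-22.0, -3.5, 62.8]
```

The detent gave way at about 10 N and the flap now sits hard against its stop. I'll back off upwards and fit the knob numerically from a wrist frame.

```bash
python3 -m pendant '[{"dx":0,"dy":0,"dz":-0.02,"rx":0,"ry":0,"rz":0,"gripper":0},{"dx":0,"dy":0,"dz":-0.07,"rx":0,"ry":0,"rz":0,"gripper":0},{"dx":0,"dy":0,"dz":-0.12,"rx":0,"ry":0,"rz":0,"gripper":0.085},{"dx":0.03,"dy":0.03,"dz":-0.17,"rx":0,"ry":0,"rz":0,"gripper":0.085},{"dx":0.06,"dy":0.08,"dz":-0.2,"rx":0,"ry":0,"rz":0,"gripper":0.085},{"dx":0.09,"dy":0.13,"dz":-0.2,"rx":0,"ry":0,"rz":0,"gripper":0.085},{"dx":0.12,"dy":0.17,"dz":-0.2,"rx":0,"ry":0,"rz":0,"gripper":0.085},{"dx":0.12,"dy":0.17,"dz":-0.2,"rx":0,"ry":0,"rz":0,"gripper":0.085},{"dx":0.12,"dy":0.17,"dz":-0.2,"rx":0,"ry":0,"rz":0,"gripper":0.085}]'|head -2
cat > knob.py <<'E'
from fit import *
a=np.linspace(0,2*np.pi,40); C=np.c_[.024*np.cos(a),.024*np.sin(a)]
D=np.vstack([np.c_[C,np.full(40,.057)],np.c_[C,np.full(40,.067)]])
B=box((0,0,.080),(.056,.014,.026))
def kr(f,q,S=4):
    k=np.zeros((1600,2560),np.uint8); o=s2w(q[:2])
    for P,an in((D,0),(B,q[2])):
        c,s=np.cos(an),np.sin(an); Q=P.copy(); Q[:,0]=o[0]+c*P[:,0]-s*P[:,1]; Q[:,1]=o[1]+s*P[:,0]+c*P[:,1]
        cv2.fillConvexPoly(k,cv2.convexHull((proj(f,Q)*64+32).astype(np.int32).reshape(-1,1,2)),255,shift=4)
    return cv2.resize(k,(640,400),interpolation=cv2.INTER_AREA)/255.
def kfit(f,q0=(0,.161,.5),rad=60,th=70):
    u=proj(f,[*s2w(q0[:2]),.07])[0]; im=cv2.imread('pics/'+f+'.png').max(2); m=(im<th).astype(np.uint8); k=np.zeros_like(m); cv2.circle(k,tuple(int(i) for i in u),rad,1,-1); m*=k
    n,l,s,c=cv2.connectedComponentsWithStats(m); i=1+np.argmax(s[1:,4]); m=(l==i).astype(float)
    best=None
    for an in (-.6,-.3,0,.2,.45,.7):
        r=minimize(lambda q:np.abs(kr(f,q)-m).sum(),[q0[0],q0[1],an],method='Nelder-Mead',options=dict(initial_simplex=np.array([q0[0],q0[1],an])+np.array([[0,0,0],[.008,0,.1],[0,.008,.1],[.005,.005,-.1]]),xatol=1e-4,fatol=.5))
        if best is None or r.fun<best.fun: best=r
    print(f,u.round(),m.sum(),best.x.round(4),'bar st',round(best.x[2]-SY,3),'rel',round(best.fun/m.sum(),3))
E
python3 - <<'E'
from knob import *
grab('wrist','w16'); grab('scene','c16'); grab('side','s16')
go(*s2w((0,.161)),.1,.071)
kfit('w16'); kfit('w8'); kfit('c16',rad=22); kfit('scene0',rad=22)
E
```

```text
t: 49.78
ee_pos: [0.4217, 0.2923, 0.2143]
move d [-0.0911  0.0282  0.1142] r [-0.0002 -0.0002 -0.0013] st [-0.0911  0.133 ] z 0.2142 f [0.4 0.3 0.7] gap 0.995 49.925
w16 [343. 260.] 2302.0 [-0.0105  0.1603  0.5473] bar st 0.476 rel 0.192
w8 [474. 311.] 7156.0 [ 0.0279  0.1772 -0.6837] bar st -0.755 rel 0.626
c16 [437. 275.] 267.0 [-0.0026  0.1623  0.5123] bar st 0.441 rel 0.286
scene0 [437. 275.] 260.0 [-0.0026  0.1623  0.5167] bar st 0.446 rel 0.299
```

```bash
python3 - <<'E'
from knob import *
for th in (50,90,110): kfit('w16',q0=(-.005,.161,.5),rad=45,th=th)
for th in (50,90): kfit('scene0',rad=20,th=th)
im=cv2.imread('pics/w16.png').max(2)[215:320:5,295:400:5]; print('\n'.join(' '.join('%3d'%v for v in r) for r in im))
E
```

```text
w16 [343. 255.] 2207.0 [-0.0098  0.1598  0.5605] bar st 0.489 rel 0.181
w16 [343. 255.] 2362.0 [-0.0105  0.1597  0.5789] bar st 0.508 rel 0.196
w16 [343. 255.] 2575.0 [-0.0112  0.1605 -1.451 ] bar st -1.522 rel 0.248
scene0 [437. 275.] 185.0 [-0.0043  0.1624  0.442 ] bar st 0.371 rel 0.726
scene0 [437. 275.] 297.0 [-0.0025  0.162   0.5475] bar st 0.477 rel 0.217
223 224 216 209 248 249 249 248 247 246 246 245 244 243 242 236  83 158 159 157 156
223 220 216 209 248 249 249 248 244 173 245 245 244 243 242 234  74 159 156 152 161
223 219 217 209 247 249 248 180  46  21  22  98 189 242 241 230  76 159 157 158 155
222 220 214 208 247 245  45  12  12   8  12  15  21  97 241 227  94 158 161 161 156
220 219 213 207 247  63  29  13  14  11  19  29  12  18  90 225 104 150 156 157 152
220 218 213 206 161  40   9  11  11  16  14  16  32  20  27 205  95 155 153 161 151
218 215 209 206  62  25  16  30  28  15  11  15  25  31  17 102  99 164 154 159 158
216 218 208 207  49  32  38  38  35  21   8  12  10  27  20  84 144 161 151 160 158
215 214 209 205  78  33  35  36  35  33  15  12  12  13  17 143
[... 328 characters left out ...]
 238 161 160 155 155 158 156
203 203 200 199 244 244 244 244 243 242 219  68 228  23 223 160 152 155 155 155 154
203 205 201 195 243 243 244 243 242 242 241 139 173 132 226 156 151 159 156 154 157
194 196 193 191 242 243 243 242 242 241 241 240 183 240 238 147 160 155 154 154 156
158 148 154 154 241 242 242 242 241 241 241 241 240 240 238 152 156 157 157 154 151
153 153 157 149 241 242 241 241 241 240 239 239 240 239 237 158 154 155 155 161 157
145 150 156 156 208 210 209 210 212 213 211 211 212 209 203 156 153 149 157 156 157
154 146 155 151 156 153 154 154 153 158 154 156 157 153 148 158 159 157 152 156 156
150 152 150 152 151 153 155 153 157 154 154 149 157 162 153 157 160 150 161 158 155
```

```bash
python3 -c "
from h import *
go(*s2w((-.008,.161)),.045,.55)"
```

```text
move d [-0.0831  0.0282  0.1692] r [-1.000e-04 -2.000e-04 -4.803e-01] st [-0.0911  0.133 ] z 0.2142 f [0.4 0.3 0.7] gap 0.995 49.925
```

```bash
python3 -m pendant '[{"dx":-0.03,"dy":0.01,"dz":0,"rx":0,"ry":0,"rz":-0.16,"gripper":0.085},{"dx":-0.06,"dy":0.02,"dz":0,"rx":0,"ry":0,"rz":-0.32,"gripper":0.085},{"dx":-0.083,"dy":0.028,"dz":0.03,"rx":0,"ry":0,"rz":-0.48,"gripper":0.085},{"dx":-0.083,"dy":0.028,"dz":0.08,"rx":0,"ry":0,"rz":-0.48,"gripper":0.085},{"dx":-0.083,"dy":0.028,"dz":0.11,"rx":0,"ry":0,"rz":-0.48,"gripper":0.085},{"dx":-0.083,"dy":0.028,"dz":0.14,"rx":0,"ry":0,"rz":-0.48,"gripper":0.06},{"dx":-0.083,"dy":0.028,"dz":0.16,"rx":0,"ry":0,"rz":-0.48,"gripper":0.06},{"dx":-0.083,"dy":0.028,"dz":0.167,"rx":0,"ry":0,"rz":-0.48,"gripper":0.06},{"dx":-0.083,"dy":0.028,"dz":0.167,"rx":0,"ry":0,"rz":-0.48,"gripper":0.06}]'
python3 -m pendant '[{"dx":0,"dy":0,"dz":0,"rx":0,"ry":0,"rz":0,"gripper":0},{"dx":0,"dy":0,"dz":0,"rx":0,"ry":0,"rz":0,"gripper":0},{"dx":0,"dy":0,"dz":0,"rx":0,"ry":0,"rz":0,"gripper":0},{"dx":0,"dy":0,"dz":0,"rx":0,"ry":0,"rz":0,"gripper":0},{"dx":0,"dy":0,"dz":0,"rx":0,"ry":0,"rz":0,"gripper":0},{"dx":0,"dy":0,"dz":0,"rx":0,"ry":0,"rz":0,"gripper":0}]' 40
python3 -c "
from h import *
s=manip.get_state();print(s['moment'],s['joint_positions'])"
```

```text
t: 51.05
ee_pos: [0.5027, 0.3258, 0.0474]
ee_rot: [0.854, -3.023, 0.0]
ft_force: [-0.2, 0.1, -0.7]
finger_gap: 0.703
grasp_force: 0.0
t: 51.8
ee_pos: [0.5038, 0.3242, 0.0483]
ee_rot: [-0.852, 3.022, -0.007]
ft_force: [5.2, -16.3, 8.0]
finger_gap: 0.149
grasp_force: 43.0
[-3.20215588e+00 -1.10040628e+00 -5.99384682e-04] [ 0.43843752  0.47168904 -0.15604783  0.94179871 -0.0049091  -0.11116841]
```

```bash
python3 -m pendant '[{"dx":0,"dy":-0.0015,"dz":0,"rx":0,"ry":0,"rz":0,"gripper":0},{"dx":0,"dy":-0.0015,"dz":0,"rx":0,"ry":0,"rz":0.12,"gripper":0},{"dx":0,"dy":-0.0015,"dz":0,"rx":0,"ry":0,"rz":0.25,"gripper":0},{"dx":0,"dy":-0.0015,"dz":0,"rx":0,"ry":0,"rz":0.4,"gripper":0},{"dx":0,"dy":-0.0015,"dz":0,"rx":0,"ry":0,"rz":0.55,"gripper":0}]' 60 | egrep 'pos|ft|gap|grasp'
python3 -m pendant '[{"dx":0,"dy":0,"dz":0,"rx":0,"ry":0,"rz":0.12,"gripper":0},{"dx":0,"dy":0,"dz":0,"rx":0,"ry":0,"rz":0.25,"gripper":0},{"dx":0,"dy":0,"dz":0,"rx":0,"ry":0,"rz":0.38,"gripper":0},{"dx":0,"dy":0,"dz":0,"rx":0,"ry":0,"rz":0.5,"gripper":0},{"dx":0,"dy":0,"dz":0,"rx":0,"ry":0,"rz":0.55,"gripper":0},{"dx":0,"dy":0,"dz":0,"rx":0,"ry":0,"rz":0.55,"gripper":0}]' | egrep 'pos|ft|gap|grasp'
python3 -c "
from h import *
s=manip.get_state();print(s['moment'],s['ee_rot']);go(*s2w((-.008,.161)),.045,-.55)"
```

```text
ee_pos: [0.5038, 0.3249, 0.0484]
ft_force: [0.4, -2.9, 7.2]
finger_gap: 0.149
grasp_force: 63.0
ee_pos: [0.5042, 0.3257, 0.0484]
ft_force: [2.2, 2.3, 6.1]
finger_gap: 0.146
grasp_force: 62.8
[ 0.68432242 -0.58231947 -0.02716864] [0.85023738 3.02242493 0.00338715]
move d [ 0.0008 -0.0007  0.0034] r [0.0026 0.0012 0.0016] st [-0.0069  0.1611] z 0.0484 f [2.2 2.3 6.1] gap 0.146 53.175
```

```bash
python3 -m pendant '[{"dx":0,"dy":0,"dz":0,"rx":0,"ry":0,"rz":0,"gripper":0.05},{"dx":0,"dy":0,"dz":0,"rx":0,"ry":0,"rz":0,"gripper":0.05},{"dx":0,"dy":0,"dz":0,"rx":0,"ry":0,"rz":0,"gripper":0.05},{"dx":0,"dy":0,"dz":0,"rx":0,"ry":0,"rz":0,"gripper":0.05},{"dx":0,"dy":0,"dz":-0.04,"rx":0,"ry":0,"rz":0,"gripper":0.05},{"dx":0,"dy":0,"dz":-0.1,"rx":0,"ry":0,"rz":0,"gripper":0.085},{"dx":0.05,"dy":0,"dz":-0.15,"rx":0,"ry":0,"rz":-0.16,"gripper":0.085},{"dx":0.09,"dy":0,"dz":-0.18,"rx":0,"ry":0,"rz":-0.32,"gripper":0.085},{"dx":0.09,"dy":0,"dz":-0.18,"rx":0,"ry":0,"rz":-0.48,"gripper":0.085},{"dx":0.09,"dy":0,"dz":-0.18,"rx":0,"ry":0,"rz":-0.62,"gripper":0.085}]'
python3 - <<'E'
from knob import *
grab('wrist','w17'); grab('scene','c17'); grab('side','s17')
go(*s2w((-.08,.161)),.2,.071)
kfit('w17',q0=(-.01,.16,-.5),rad=45,th=50); kfit('c17',q0=(-.004,.162,-.5),rad=20,th=90)
# weight on mat, disc top ellipse colour diff before/after
im=cv2.imread('pics/w17.png').max(2)
for y in np.arange(.08,-.096,-.022):
    e=proj('w17',[*s2w((-.05,y)),.012])[0]; u=int(round(e[0])); v0=int(e[1])-20
    if 0<=u<640 and v0>0:
        d=np.where(im[v0:v0+40,u]<60)[0]
        if len(d): print(round(y,3),'st',w2s(back('w17',u,v0+d[0]-.5,.012)).round(4))
a,b=[cv2.imread('pics/%s.png'%n).astype(int) for n in('scene0','c17')]
# flap lip edge: compare predicted positions of shut lip (x=10.5,z=47) in scene
for y in(-.12,-.04,.05):
    L=[]
    for x in np.arange(.07,-.02,-.006):
        u,v=proj('c17',[*s2w((x,y)),.047])[0].round().astype(int); L.append((int(b[v,u].max()),int(a[v,u].max())))
    print(y,L)
E
```

```text
t: 54.42
ee_pos: [0.4259, 0.3723, 0.2279]
ee_rot: [-0.121, 3.138, 0.001]
ft_force: [-0.4, 0.4, 0.4]
finger_gap: 0.995
grasp_force: 0.0
move d [-0.0015 -0.0517  0.0273] r [-0.0001 -0.0001 -0.002 ] st [-0.0814  0.2127] z 0.2273 f [ 0.9 -1.3  0.4] gap 0.999 54.575
w17 [265. 236.] 1417.0 [-0.0083  0.1639 -0.6063] bar st -0.677 rel 0.487
c17 [438. 274.] 325.0 [-0.0021  0.1633 -0.5159] bar st -0.587 rel 0.152
0.08 st [-0.0505  0.0796]
0.058 st [-0.0504  0.0585]
0.036 st [-0.0502  0.0363]
0.014 st [-0.0501  0.0141]
-0.008 st [-0.05   -0.0082]
-0.03 st [-0.0498 -0.0304]
-0.052 st [-0.0497 -0.0526]
-0.074 st [-0.0508 -0.0734]
-0.12 [(171, 175), (175, 169), (182, 168), (183, 165), (183, 167), (183, 167), (181, 165), (181, 165), (169, 142), (119, 95), (140, 146), (210, 175), (216, 138), (215, 139), (216, 169), (216, 174)]
-0.04 [(168, 175), (173, 174), (183, 168), (184, 168), (185, 169), (186, 169), (186, 170), (185, 168), (179, 154), (81, 89), (56, 147), (54, 203), (54, 223), (52, 225), (52, 223), (52, 224)]
0.05 [(169, 172), (176, 169), (182, 166), (181, 167), (184, 171), (185, 168), (184, 168), (183, 167), (169, 135), (118, 81), (54, 129), (48, 218), (47, 224), (47, 225), (47, 225), (47, 225)]
```

```bash
python3 - <<'E'
from h import *
b=cv2.imread('pics/s17.png').astype(int); c=cv2.imread('pics/s14.png').astype(int); s6=cv2.imread('pics/s6.png').astype(int)
for y in(-.14,-.08,-.02):
    print(y,[(round(x*1000),int(b[v,u].max()),int(c[v,u].max())) for x in np.arange(.07,-.02,-.006) for u,v in [proj('s17',[*s2w((x,y)),.047])[0].round().astype(int)]])
u,v=proj('s17',[.604,-.155,.02])[0].astype(int); print('mat diff',np.abs(b-s6)[v-25:v+20,u-25:u+25].max(2).mean())
E
```

```text
-0.14 [(70, 184, 177), (64, 186, 167), (58, 193, 141), (52, 193, 112), (46, 194, 118), (40, 199, 116), (34, 195, 112), (28, 195, 118), (22, 194, 117), (16, 135, 110), (10, 63, 119), (4, 116, 228), (-2, 110, 219), (-8, 222, 228), (-14, 222, 225), (-20, 215, 218)]
-0.08 [(70, 167, 165), (64, 176, 165), (58, 193, 164), (52, 192, 68), (46, 191, 168), (40, 196, 78), (34, 192, 119), (28, 193, 118), (22, 191, 115), (16, 63, 127), (10, 60, 105), (4, 34, 50), (-2, 27, 30), (-8, 18, 21), (-14, 21, 21), (-20, 20, 22)]
-0.02 [(70, 182, 185), (64, 161, 168), (58, 195, 166), (52, 194, 87), (46, 197, 136), (40, 198, 66), (34, 196, 105), (28, 199, 121), (22, 198, 121), (16, 64, 120), (10, 60, 102), (4, 39, 59), (-2, 29, 29), (-8, 22, 20), (-14, 19, 20), (-20, 19, 19)]
mat diff 29.425333333333334
```

```bash
python3 - <<'E'
from h import *
b=cv2.imread('pics/s17.png').astype(int); u,v=proj('s17',[.604,-.155,.02])[0].astype(int)
for n in('s8','s14','s16'): print(n,np.abs(b-cv2.imread('pics/%s.png'%n))[v-25:v+20,u-25:u+25].max(2).mean())
# disc: grey (low saturation) pixels on orange mat
h=cv2.cvtColor(b.astype(np.uint8),cv2.COLOR_BGR2HSV); p=proj('s17',[[.604,-.155,.004],[.604,-.155,.028],[.604,-.155,.06]]); print(p.round(1))
m=(h[...,1]>90)[v-25:v+25,u-30:u+30]; ys,xs=np.where(m); print('cork bbox',xs.min()+u-30,xs.max()+u-30,ys.min()+v-25,ys.max()+v-25)
for r in range(v-16,v+20,3): print(r,''.join('#' if k else '.' for k in (h[r,u-28:u+28,1]>90)))
E
```

```text
s8 5.6017777777777775
s14 2.8337777777777777
s16 1.0653333333333332
[[344.6 239.8]
 [344.9 234.4]
 [345.3 226.8]]
cork bbox 329 360 231 253
220 ........................................................
223 ........................................................
226 ........................................................
229 ........................................................
232 .................###....................................
235 ...............####......................##.............
238 ..............#####......................####...........
241 .............######.....................#####...........
244 ..............######...................######...........
247 ...............#########............########............
250 ..................#######################...............
253 ........................############....................
```

The weight sits centred on the mat and hasn't moved, so everything is in place. I'll hand in.

```bash
python3 -c "
from cell import manip
print(manip.hand_in())"
```

```text
the job is handed in; nothing more can be done
None
```

I handed the job in and got no verdict back. By my camera and force checks, the weight stands mid-mat, all three black holders present are in one closed row against the fence and datum block, the flap is shut in its detent, and the knob is past its click at about 1.2 rad.

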